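# Step both wheels of the use-by marker to their coloured faces

## Task

Set the two-wheel use-by marker on the worktop: press each wheel's step key all the way down and let it come fully up again, as often as that wheel needs, until the orange face of the left wheel and the blue face of the right wheel each stand squarely at the red pointers of their windows. Press firmly but do not hammer the keys, and leave the jars and the mug beside the marker where they stand.

Things in the scene. Friction and masses are not known exactly. Their poses are not given: they have to be found in the camera images.
- use_by_marker: White plastic marker, 188 mm wide (y), 187 high, fixed to the worktop. Origin on its underside; it spans x -85 (front, towards the robot) to +49 mm (back). Low at the front a console face, its normal 36 deg from vertical towards the front, bears two step keys at y +45 (orange, left) and -45 mm (blue, right). Behind rises a tower with a window over each key, same slope, a wheel behind each.
- visor_edge (a point): Middle of the lower front edge of the grey visor that juts from the tower over both keys, full width, 4 mm thick, underside 111 mm above the worktop, edge at x -77 mm in the marker's frame. It bars the keys from straight above: come along a key's axis. The edge passes 28 mm from each key's axis, 53 mm out from the raised key's top (66 mm from it when pressed); otherwise that way is open.
- left_key_top (a point): Centre of the top of the left (orange) step key: round cap, 32 mm across, 20 mm proud of the console; moves with it. z axis points out along its travel (36 deg from vertical, to the front), x up the slope, y to the marker's left. Press along -z: 13 mm to a hard stop, spring 1.5 to 2.6 N, plus some 1.5 N while the wheel turns. Above 6 N the soft cap itself gives, 3 N/mm, up to 4 mm. Springs back.
- right_key_top (a point): The same for the right (blue) step key, which steps the right wheel.
- left_key: The left step key itself; origin on its axis where it leaves the console; axes as those of its top.
- right_key: The right step key itself, likewise.
- left_wheel (a joint): Turn of the left wheel, rad: 0 (or a full turn) with its orange face exactly at the pointers. It starts at -3.6 to -1.0, usually between faces, and grows: each press to the stop brings the next multiple of 0.785 to the pointers (one face). A short press leaves it between faces. It turns in about the last 11 mm of a press; let the key up fully after each. If overshot, go all round.
- right_wheel (a joint): The same for the right wheel and its blue face.
- left_face (a point): Centre of the left wheel's orange face, on its surface, 31 mm from the axle; turns with the wheel. The wheel has eight flat faces, 24 mm high and 56 mm wide: one orange, seven white with 1 to 7 black dots in a row. Stepping moves the faces down the window; seven dots come first after the orange face, one dot last before it. Friction holds the wheel when no key is pressed.
- right_face (a point): Centre of the blue face of the right wheel, likewise (seven white dotted faces, one blue).
- left_mark (a point): Point fixed in the marker's left window, level with the short red pointer bars on both sides of that window, half-way up it, where the centre of the orange face must come.
- right_mark (a point): The same in the right window, for the blue face.
- dotted_mug: Bystander: dark blue mug with white dots, 80 x 105 x 77 mm, right of the marker; origin under its centre.
- cocoa_jar: Bystander: brown jar with a gold lid, 69 mm across, 100 mm high, right of the marker beyond the mug; origin under its centre.
- herb_jar: Bystander: slim dark herb jar with a bright green cap, 53 mm across, 104 mm high, left of the marker; origin under its centre.
There are look-alikes about, which are no part of the job. Several things have the shape of the use_by_marker; the one meant has the colours described above.

How it is judged:
By the outcome, as a careful person would: the job done as asked, in the order asked, and still so for the second after the job is handed in, with the robot touching nothing.
It also fails if it takes over 54 s, if anything falls off the work surface, if the arm or the gripper's body presses on something with over 40 N, if the wrist force passes 120 N, or if a joint passes its speed limit or range.

## Robot

A 6-joint arm with a two-finger parallel gripper is mounted at the origin on a cart in front of the work surface, level with it; the furniture and walls round the work are solid. World frame = base frame: x ahead of the robot, y to its left, z up, the work surface at z = 0. Lengths are in m, angles in degrees, forces in N, time in s.
With the tool pointing down it reaches from about 0.4 to 0.825 m from the base axis. Payload 7 kg.
Tool frame: the origin (TCP) lies between the finger pads; the fingertips stand 25 mm ahead of it and the grasp point (between the pads) lies 6 mm ahead of it; z points along the fingers, y is the line along which they close (so a half turn about z gives the same grasp; the last joint's range is limited). The gripper opens to 88 mm and grips with 3 to 60 N. Pads are 19 mm wide; open, the fingers measure 130 mm over their backs; the gripper's body (78 mm by 193 mm) begins 47 mm behind the grasp point.
Start: joints at [-46.977, 20.546, 0.682, 0, -70.136, -16.507], TCP at [0.301, -0.604, 0.252] pointing down, gripper open.
Joint ranges: [-176.03, 176.03], [-82.01, 121.73], [-58.28, 71.71], [-173.87, 95.51], [-174.79, -0.11], [-173.66, 173.66]. Speed limits (degrees/s): [136.94, 136.94, 172.46, 180, 180, 180].

## Interface

Orientations are given as [roll, pitch, yaw] about the fixed x, y, z axes, in that order (R = Rz(yaw) Ry(pitch) Rx(roll)).
In Python, from plant import r gives the robot as it stands.
- The arm moves only by the shell command python3 -m crank 'ROWS' [FORCE]. ROWS is JSON, a list of rows, each a list of 3 entries, a list of its own where there are three numbers: the turn, a rotation vector about the tool's x, y, z in degrees, then the shift along the tool's x, y, z in cm, then the closure, from -1 (fully open) to 1 (shut). In form: [[[wx, wy, wz], [dx, dy, dz], fingers], ...]. A call has 1 to 8 rows; each row shifts and turns the commanded pose from where the row before left it, along the tool's axes as they then stand; what a row does not reach is not made up. A row lasts 1/10 s, in which the tool goes at most 50 mm and 8.59 degrees, less where a joint would pass 70% of its speed; a pose out of reach is approached as far as the arm can. A call with a gripper value outside its range is refused whole. The fingers move at their own pace and stop on an object; FORCE is the grip in N (left out, the last holds). Time passes only in rows, so rows that do not move let the fingers close. It gives the time, the measured TCP pose, the force, the opening and the grip force at its end, in the units of the state.
- r.get_state(): the state, without advancing time (a new reading comes with each control period).
- r.capture(name): name is "side" or "top"; returns a dict with "color" (400x640x3 uint8, red, green, blue), "range_z" (400x640 float32, m along the optical axis (not along the pixel's ray), 0 where there is no reading), "intrinsics" (3x3 intrinsics, pixels), "k1" (the pictures are not rectified: a ray, as slopes to the right and down, at radius r is drawn at 1 + k1 r^2 times it, then the intrinsics apply), "world_from_camera" (4x4, takes a point from camera to world coordinates). Camera axes: x right, y down, z forward; pixel columns grow to the right and rows downward; lengths in m; the calibration is good to about 2 mm. A picture is of the moment at which its call begins.
- r.close_job(): hands the job in; it is judged then, once.
The state is a dict: "time_s": time; "joints": joint angles; "qd": joint speeds; "joint_torque": joint torques, N m; "tcp_pos": TCP position; "eef_rot": TCP orientation; "contact_force": force on the tool from outside, world axes, zero at the start; "moment": the same for the moment, N m; "gripper_width": finger opening in m; "gripper_force": force on a finger pad.
Only numpy, scipy, OpenCV 4.12 (cv2) and the standard library are available. Lean on these libraries where they do the work, as an engineer would, in place of code of your own. Each camera call takes 0.05 s, during which the arm holds its last target. There are 200 camera calls.

## Working session

There is one attempt and no reset: what is moved stays moved. The work goes in short steps, Python scripts to look and compute and a shell command to move; the robot and the scene stay as the last step left them, time stands still between calls to the robot, and variables do not carry over. Pictures are saved under pics/ and viewed, at most 10 in all, crops included, and the job is handed in when it is done.

```bash
mkdir -p pics; ls; python3 - <<'E'
from plant import r
import cv2,numpy as np
print(r.get_state())
for n in("side","top"):
    c=r.capture(n); cv2.imwrite(f"pics/{n}0.png",c["color"][:,:,::-1]); np.savez(f"pics/{n}0.npz",**c)
    print(n,c["intrinsics"],c["k1"],c["world_from_camera"])
E
```

```text
pics
{'time_s': 0.0, 'joints': array([-4.69760789e+01,  2.05896663e+01,  6.35251242e-01, -2.07677598e-02,
       -7.01369270e+01, -1.65080788e+01]), 'qd': array([-0.01718958, -0.05973021,  0.10269201, -0.04489739,  0.07259946,
        0.07006243]), 'joint_torque': array([-1.03990391e-05, -5.82719350e+01,  2.93053436e+01,  6.99719712e+00,
        6.72708979e-03, -2.02061574e-04]), 'tcp_pos': array([ 0.30114704, -0.60360058,  0.25065182]), 'eef_rot': array([ 1.79906875e+02, -7.23892729e-03, -1.53491224e+02]), 'contact_force': array([-0.04820647,  1.02371411,  0.05742123]), 'moment': array([-0.00650422, -0.02507109,  0.01229198]), 'gripper_force': 0.0, 'gripper_width': 0.08750710817107347}
side [[434.5764418    0.         321.11713741]
 [  0.         434.5764418  200.26834786]
 [  0.           0.           1.        ]] -0.06650300149134222 [[-0.97794218 -0.07408702  0.19529519  0.25543205]
 [-0.20750382  0.45157943 -0.8677662   1.50650002]
 [-0.02390108 -0.88914967 -0.45699191  0.79218646]
 [ 0.          0.          0.          1.        ]]
top [[363.73200338   0.         316.22675135]
 [  0.         363.73200338 194.26061435]
 [  0.           0.           1.        ]] -0.0514593036210647 [[ 0.03025314 -0.99671099  0.07517948  0.4599301 ]
 [-0.99941811 -0.03134918 -0.01344164  0.24500349]
 [ 0.01575425 -0.07472909 -0.99707942  1.16989153]
 [ 0.          0.          0.          1.        ]]
```

View pics/side0.png

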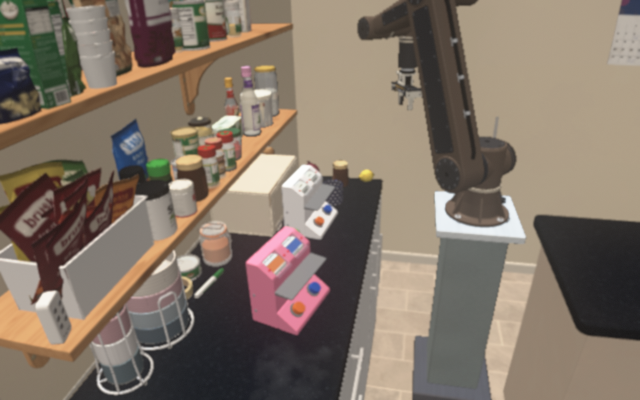

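View pics/top0.png

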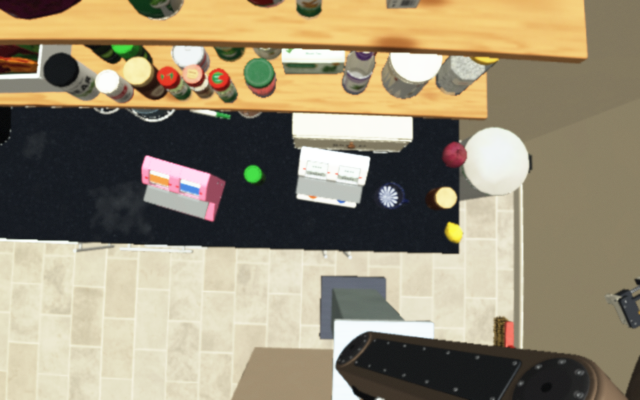

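```bash
cat > h.py <<'E'
import numpy as np,cv2
def ray(c,uv):
    K=c["intrinsics"];k=float(c["k1"]);T=c["world_from_camera"]
    d=(np.asarray(uv,float)-K[:2,2])/np.array([K[0,0],K[1,1]])
    s=d.copy()
    for _ in range(20): s=d/(1+k*(s@s))
    return T[:3,3],T[:3,:3]@np.array([s[0],s[1],1.])
def onz(c,uv,z):
    o,d=ray(c,uv); return o+d*(z-o[2])/d[2]
def proj(c,p):
    T=c["world_from_camera"];q=T[:3,:3].T@(np.asarray(p)-T[:3,3]);s=q[:2]/q[2]
    s=s*(1+float(c["k1"])*(s@s));return s*np.array([c["intrinsics"][0,0],c["intrinsics"][1,1]])+c["intrinsics"][:2,2]
E
python3 - <<'E'
import cv2,numpy as np
a=cv2.imread("pics/side0.png")[155:245,265:350];b=cv2.imread("pics/top0.png")[140:215,285:380]
a=cv2.resize(a,(425,450),interpolation=cv2.INTER_CUBIC)
b=cv2.resize(b,None,fx=3.9,fy=3.9,interpolation=cv2.INTER_CUBIC); 
o=np.zeros((450,800,3),np.uint8);o[:,:425]=a;o[:b.shape[0],428:428+b.shape[1]]=b[:,:372]
cv2.imwrite("pics/crop0.png",o)
E
```

```text
(no output)
```

View pics/crop0.png

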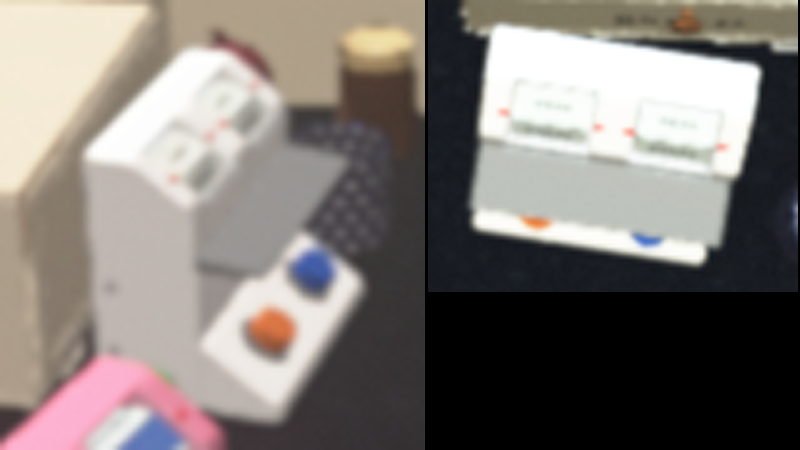

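Candidates: the pink marker (side 287,280; top 183,188) is a decoy. The white one (side 310,200; top 333,178) matches, with an orange left key at side (319,221) and a blue right key at (328,209). The crop confirms the white body, grey visor and key colours.

```bash
python3 - <<'E'
from h import *
t=np.load("pics/top0.npz");s=np.load("pics/side0.npz")
# visor colour edge: left/right front corners, z 0.113
L=onz(t,(296.3,193.3),.113);R=onz(t,(359.4,203.3),.113)
print("visor",L,R,np.linalg.norm(L-R))
v=(L-R)[:2];yaw=np.arctan2(-v[0],v[1]);print("yaw",np.degrees(yaw))
m=(L+R)/2; 
def keys(o,yaw):
    c,sn=np.cos(yaw),np.sin(yaw);return lambda p:np.array([o[0]+c*p[0]-sn*p[1],o[1]+sn*p[0]+c*p[1],p[2]])
c_,s_=np.cos(yaw),np.sin(yaw);o=m[:2]+.077*np.array([c_,s_]);f=keys(o,yaw);print("origin",o)
# back top edge corners of tower z .187, (crop 495,25)(760,65)
print("toplR",onz(t,(285+67/3.9,140+25/3.9),.187),onz(t,(285+332/3.9,140+65/3.9),.187), f((.049,.094,.187)),f((.049,-.094,.187)))
for n,c in(("side",s),("top",t)):
  im=c["color"];h=cv2.cvtColor(im,cv2.COLOR_RGB2HSV)
  for k,lo,hi,y in(("or",(5,150,90),(18,255,255),.045),("bl",(108,150,90),(125,255,255),-.045)):
    mk=cv2.inRange(h,lo,hi);b=np.zeros_like(mk)
    x0,x1,y0,y1=(300,345,190,245) if n=="side" else (300,365,190,215)
    b[y0:y1,x0:x1]=mk[y0:y1,x0:x1]
    q=np.argwhere(b)[:,::-1];uv=q.mean(0);z=np.array([c["range_z"][v,u] for u,v in q])
    oo,d=ray(c,uv);zz=np.median(z)
    print(n,k,len(q),uv,"bbox",q.min(0),q.max(0),"pred top",proj(c,f((-.0685,y,.0516))),"mid",proj(c,f((-.0626,y,.0435))),"depthpt",oo+d*zz,f((-.0685,y,.0516)))
E
```

```text
visor [0.54059909 0.28885972 0.113     ] [0.5171535  0.10408968 0.113     ] 0.18625161065483367
yaw -7.231652544292036
origin [0.60526378 0.18678184]
toplR [0.66415862 0.27417763 0.187     ] [0.6420286  0.08711425 0.187     ] [0.66570685 0.27386591 0.187     ] [0.64204116 0.0873614  0.187     ]
side or 30 [319.  220.5] bbox [316 218] [322 223] pred top [320.9123128  219.26137878] mid [319.35474857 221.0559818 ] depthpt [0.54731866 0.25093694 0.05244982] [0.54297334 0.24004675 0.0516    ]
side bl 7 [327.57142857 207.71428571] bbox [326 207] [329 209] pred top [329.1228132  207.41623937] mid [327.61089838 209.16700063] depthpt [0.53619937 0.15646116 0.05299504] [0.53164402 0.15076267 0.0516    ]
top or 6 [312.16666667 196.66666667] bbox [311 196] [314 197] pred top [312.93382978 194.57012712] mid [313.21355747 192.89209954] depthpt [0.53655685 0.24220432 0.0496586 ] [0.54297334 0.24004675 0.0516    ]
top bl 1 [340. 201.] bbox [340 201] [340 201] pred top [341.75257552 199.13809656] mid [341.8148466  197.42657146] depthpt [0.52598548 0.1556778  0.04719457] [0.53164402 0.15076267 0.0516    ]
```

```bash
cat > plan.py <<'E'
import sys,numpy as np
from scipy.spatial.transform import Rotation as Ro
from plant import r
# marker pose
O=np.array([.605,.187,0.]);M=Ro.from_euler("z",-7.2,degrees=True)
def target(spec,tilt):
    R=M*Ro.from_matrix(np.array([[-np.cos(tilt),0,np.sin(tilt)],[0,1,0],[-np.sin(tilt),0,-np.cos(tilt)]]))
    if spec[0]=="W": tcp=np.array(spec[1:],float)
    else:  # K y out up : tip at key axis point, mm out from raised top, mm up slope
        y,o,u=np.array(spec[1:],float)/1000
        n=np.array([-.5878,0,.8090]);t=np.array([.8090,0,.5878])
        tip=O+M.apply(np.array([-.0685,y,.0516])+o*n+u*t); tcp=tip-R.apply([0,0,.025])
    return tcp,R
def show(spec,tilt,N):
    s=r.get_state();p=s["tcp_pos"];R=Ro.from_euler("xyz",s["eef_rot"],degrees=True)
    P,Q=target(spec,np.radians(tilt));w=(R.inv()*Q).as_rotvec(degrees=True)
    print("t",s["time_s"],"dist",np.linalg.norm(P-p),"ang",np.linalg.norm(w),"target",P.round(3),"shift now cm",(R.inv().apply(P-p)*100).round(2))
    for i in range(N):
        Ri=R*Ro.from_rotvec(w*i/N,degrees=True)
        print([(w/N).round(2).tolist(),(Ri.inv().apply(P-p)*100/N).round(2).tolist()])
if __name__=="__main__":
    a=sys.argv; show([a[1]]+a[4:],float(a[2]),int(a[3]))
E
python3 plan.py W 20 8 .47 -.2 .30
```

```text
t 0.1 dist 0.44030155030010565 ang 39.06475723763711 target [ 0.47 -0.2   0.3 ] shift now cm [-33.12  28.59  -4.89]
[[0.75, -2.43, 4.17], [-4.14, 3.57, -0.61]]
[[0.75, -2.43, 4.17], [-3.89, 3.86, -0.49]]
[[0.75, -2.43, 4.17], [-3.62, 4.13, -0.38]]
[[0.75, -2.43, 4.17], [-3.33, 4.38, -0.29]]
[[0.75, -2.43, 4.17], [-3.01, 4.6, -0.21]]
[[0.75, -2.43, 4.17], [-2.68, 4.81, -0.15]]
[[0.75, -2.43, 4.17], [-2.32, 4.99, -0.11]]
[[0.75, -2.43, 4.17], [-1.96, 5.14, -0.09]]
```

```bash
python3 -m crank '[[[0.7,-2.4,4.2],[-3.7,3.2,-0.6],1],[[0.7,-2.4,4.2],[-3.5,3.4,-0.5],1],[[0.7,-2.4,4.2],[-3.3,3.7,-0.4],1],[[0.7,-2.4,4.2],[-3.0,3.9,-0.3],1],[[0.7,-2.4,4.2],[-2.7,4.1,-0.2],1],[[0.7,-2.4,4.2],[-2.4,4.3,-0.2],1],[[0.7,-2.4,4.2],[-2.1,4.4,-0.1],1],[[0.7,-2.4,4.2],[-1.7,4.5,-0.1],1]]' 20; python3 plan.py W 46 10 .42 .15 .28; python3 -c "
from plant import r;print(r.get_state()['joints'])"
```

```text
time_s: 0.9
tcp_pos: [0.4525, -0.2471, 0.2989]
eef_rot: [179.7, 19.7, 172.7]
contact_force: [0.5, 0.2, 1.0]
gripper_width: 0.0292
gripper_force: 0.0
t 0.9 dist 0.39891330052066054 ang 26.347623931904398 target [0.42 0.15 0.28] shift now cm [ 8.44 38.98 -0.83]
[[0.02, -2.63, -0.02], [0.84, 3.9, -0.08]]
[[0.02, -2.63, -0.02], [0.84, 3.9, -0.12]]
[[0.02, -2.63, -0.02], [0.83, 3.9, -0.16]]
[[0.02, -2.63, -0.02], [0.82, 3.9, -0.2]]
[[0.02, -2.63, -0.02], [0.81, 3.9, -0.24]]
[[0.02, -2.63, -0.02], [0.8, 3.9, -0.28]]
[[0.02, -2.63, -0.02], [0.78, 3.9, -0.32]]
[[0.02, -2.63, -0.02], [0.77, 3.9, -0.35]]
[[0.02, -2.63, -0.02], [0.75, 3.9, -0.39]]
[[0.02, -2.63, -0.02], [0.73, 3.9, -0.42]]
[ -6.87769307  -6.99658714 -27.72728687  -0.13589165 -49.61492029
 -90.32239285]
```

```bash
python3 -m crank '[[[0,-3.3,0],[1.0,4.8,-0.1],1],[[0,-3.3,0],[1.0,4.8,-0.1],1],[[0,-3.3,0],[1.0,4.8,-0.2],1],[[0,-3.3,0],[1.0,4.8,-0.2],1],[[0,-3.3,0],[1.0,4.8,-0.3],1],[[0,-3.3,0],[1.0,4.8,-0.4],1],[[0,-3.3,0],[1.0,4.8,-0.4],1],[[0,-3.3,0],[1.0,4.8,-0.5],1]]'; python3 plan.py K 46 6 45 50 -4; python3 plan.py K 46 1 45 10 -4;python3 -c "
from plant import r;print(r.get_state()['joints'])"
```

```text
time_s: 1.7
tcp_pos: [0.4542, 0.0535, 0.3253]
eef_rot: [-179.7, 37.4, 176.4]
contact_force: [0.5, -1.0, -1.0]
gripper_width: 0.0003
gripper_force: 0.0
t 1.7 dist 0.29388579423433137 ang 9.205797911554365 target [0.492 0.247 0.107] shift now cm [11.19 19.63 18.79]
[[0.34, -1.43, 0.45], [1.87, 3.27, 3.13]]
[[0.34, -1.43, 0.45], [1.97, 3.27, 3.06]]
[[0.34, -1.43, 0.45], [2.07, 3.28, 3.0]]
[[0.34, -1.43, 0.45], [2.17, 3.28, 2.92]]
[[0.34, -1.43, 0.45], [2.27, 3.28, 2.85]]
[[0.34, -1.43, 0.45], [2.36, 3.28, 2.77]]
t 1.7 dist 0.32052824259354845 ang 9.205797911554365 target [0.516 0.244 0.075] shift now cm [11.3  19.5  22.79]
[[2.06, -8.55, 2.72], [11.3, 19.5, 22.79]]
[  47.97724582  -24.68992943  -58.17080478   46.44089189  -41.47984308
 -173.38542875]
```

```bash
sed -i 's/\[\[-np.cos(tilt),0,np.sin(tilt)\],\[0,1,0\],\[-np.sin(tilt),0,-np.cos(tilt)\]\]/[[np.cos(tilt),0,np.sin(tilt)],[0,-1,0],[np.sin(tilt),0,-np.cos(tilt)]]/; s/w=(R.inv()\*Q).as_rotvec(degrees=True)/&\n    a=np.linalg.norm(w)\n    if a>90 and w[2]>0: w=w*(1-360\/a)/' plan.py; python3 plan.py K 46 22 45 60 -4 | head -9
```

```text
t 1.7 dist 0.2877090221228777 ang 177.27968969642305 target [0.487 0.247 0.115] shift now cm [11.17 19.66 17.79]
[[0.6, 0.14, -8.03], [0.51, 0.89, 0.81]]
[[0.6, 0.14, -8.03], [0.38, 0.96, 0.8]]
[[0.6, 0.14, -8.03], [0.23, 1.02, 0.79]]
[[0.6, 0.14, -8.03], [0.09, 1.05, 0.78]]
[[0.6, 0.14, -8.03], [-0.06, 1.06, 0.77]]
[[0.6, 0.14, -8.03], [-0.21, 1.04, 0.76]]
[[0.6, 0.14, -8.03], [-0.36, 1.01, 0.75]]
[[0.6, 0.14, -8.03], [-0.5, 0.96, 0.73]]
```

```bash
python3 -m crank '[[[0.6,0.1,-8],[0.5,0.9,0.8],1],[[0.6,0.1,-8],[0.4,1,0.8],1],[[0.6,0.1,-8],[0.2,1,0.8],1],[[0.6,0.1,-8],[0.1,1,0.8],1],[[0.6,0.1,-8],[-0.1,1,0.8],1],[[0.6,0.1,-8],[-0.2,1,0.8],1],[[0.6,0.1,-8],[-0.4,1,0.7],1],[[0.6,0.1,-8],[-0.5,1,0.7],1]]';  python3 plan.py K 46 14 45 60 -4 | head -9;python3 -c "
from plant import r;print(r.get_state()['joints'])"
```

```text
time_s: 2.5
tcp_pos: [0.4812, 0.1256, 0.2804]
eef_rot: [-144.9, 11.3, -118.5]
contact_force: [-0.5, -0.5, 1.0]
gripper_width: 0.0004
gripper_force: 0.0
t 2.5 dist 0.20528043124805562 ang 113.75691988872491 target [0.487 0.247 0.115] shift now cm [-7.52 14.92 11.93]
[[0.83, 0.19, -8.08], [-0.54, 1.07, 0.85]]
[[0.83, 0.19, -8.08], [-0.69, 0.99, 0.84]]
[[0.83, 0.19, -8.08], [-0.82, 0.9, 0.82]]
[[0.83, 0.19, -8.08], [-0.94, 0.78, 0.8]]
[[0.83, 0.19, -8.08], [-1.05, 0.66, 0.79]]
[[0.83, 0.19, -8.08], [-1.13, 0.51, 0.78]]
[[0.83, 0.19, -8.08], [-1.2, 0.36, 0.77]]
[[0.83, 0.19, -8.08], [-1.24, 0.2, 0.76]]
[  51.79436479  -12.41941694  -58.24011207   55.12932643  -41.20503892
 -125.88792203]
```

```bash
python3 -m crank '[[[0.8,0.2,-8],[-0.5,1.1,0.8],1],[[0.8,0.2,-8],[-0.7,1,0.8],1],[[0.8,0.2,-8],[-0.8,0.9,0.8],1],[[0.8,0.2,-8],[-0.9,0.8,0.8],1],[[0.8,0.2,-8],[-1,0.7,0.8],1],[[0.8,0.2,-8],[-1.1,0.5,0.8],1],[[0.8,0.2,-8],[-1.2,0.4,0.8],1],[[0.8,0.2,-8],[-1.2,0.2,0.8],1]]';  python3 plan.py K 46 6 45 60 -4 | head -9;python3 -c "
from plant import r;print(r.get_state()['joints'])"
```

```text
time_s: 3.3
tcp_pos: [0.5044, 0.2193, 0.2286]
eef_rot: [-150.7, -28.3, -66.4]
contact_force: [0.4, -0.1, 0.1]
gripper_width: 0.0007
gripper_force: 0.0
t 3.3 dist 0.11819790020347654 ang 49.87403861450925 target [0.487 0.247 0.115] shift now cm [-8.26  4.57  7.11]
[[1.4, 0.59, -8.17], [-1.38, 0.76, 1.18]]
[[1.4, 0.59, -8.17], [-1.49, 0.59, 1.15]]
[[1.4, 0.59, -8.17], [-1.57, 0.4, 1.13]]
[[1.4, 0.59, -8.17], [-1.62, 0.2, 1.1]]
[[1.4, 0.59, -8.17], [-1.65, -0.01, 1.08]]
[[1.4, 0.59, -8.17], [-1.64, -0.22, 1.07]]
[ 53.93445604   0.23057072 -58.23198572  70.08567698 -39.98061281
 -82.1780995 ]
```

```bash
cat > kin.py <<'E'
import numpy as np
from scipy.spatial.transform import Rotation as Ro
from scipy.optimize import least_squares
D=[([-46.976,20.590,.635,-.021,-70.137,-16.508],[.30115,-.6036,.25065],[179.907,-.007,-153.491]),
([-6.878,-6.997,-27.727,-.136,-49.615,-90.322],[.4525,-.2471,.2989],[179.7,19.7,172.7]),
([47.977,-24.690,-58.171,46.441,-41.480,-173.385],[.4542,.0535,.3253],[-179.7,37.4,176.4]),
([51.794,-12.419,-58.240,55.129,-41.205,-125.888],[.4812,.1256,.2804],[-144.9,11.3,-118.5]),
([53.934,.231,-58.232,70.086,-39.981,-82.178],[.5044,.2193,.2286],[-150.7,-28.3,-66.4])]
def fk(q,p):
    a1,h,L2,a3,L3,d,L6,o6,s4,s6=p
    e=lambda ax,a:Ro.from_euler(ax,a,degrees=True)
    R=e("z",q[0]);P=R.apply([a1,d,h]);R=R*e("y",q[1]);P=P+R.apply([0,0,L2])
    R=R*e("y",-q[2]);P=P+R.apply([L3,0,a3]);R=R*e("x",s4*q[3])*e("y",-q[4]);P=P+R.apply([L6,0,0])
    return P,R*e("x",s6*q[5])*Ro.from_matrix(np.array([[0,0,1],[0,1,0],[-1,0,0.]]))*e("z",o6)
def fit():
    best=None
    for s4 in(1,-1):
     for s6 in(1,-1):
      for o in(0,90,180,-90):
        def f(x):
            out=[]
            for q,P,E in D:
                p,R=fk(q,[*x,s4,s6]);out+=list((p-P)*100)+list((R.inv()*Ro.from_euler("xyz",E,degrees=True)).as_rotvec())
            out+=[x[0]*.1,x[3]*.1]
            return out
        s=least_squares(f,[0,.4,.45,0,.5,-.19,.2,o])
        if best is None or s.cost<best[0]:best=(s.cost,[*s.x,s4,s6])
    return best
if __name__=="__main__":
    c,p=fit();print(c,np.round(p,4).tolist())
    for q,P,E in D: print((fk(q,p)[0]-P).round(4),(fk(q,p)[1].inv()*Ro.from_euler("xyz",E,degrees=True)).magnitude())
E
python3 kin.py
```

```text
32.40103642157487 [0.3166, 0.0408, 0.4704, 0.0442, 0.1508, -0.1899, 0.1935, -89.9953, -1.0, -1.0]
[-0.0043  0.0073  0.027 ] 8.587988657601048e-05
[0.0024 0.0013 0.0144] 0.0012831982055935317
[-0.0149  0.0116 -0.0572] 0.0010250909389567665
[-0.0015  0.0077 -0.0128] 0.0010698411238083832
[ 0.0241 -0.0148  0.0286] 0.0008324363476127152
```

```bash
python3 - <<'E'
s=open("kin.py").read()
s=s.replace("a1,h,L2,a3,L3,d,L6,o6,s4,s6=p","a1,h,L2,a3,L3,d,L6,o6,b2,dw,s4,s6=p").replace("R.apply([0,0,L2])","R.apply([b2,0,L2])").replace("P=P+R.apply([L6,0,0])","P=P+R.apply([L6,dw,0])").replace(".2,o]",".2,o,.0,0]").replace("x[3]*.1]","x[3]*.1,x[8]*.1,x[9]*.1]")
open("kin.py","w").write(s)
E
python3 kin.py
```

```text
0.0002260313806241372 [-0.0001, 0.1989, 0.6016, -0.0, 0.4637, 0.0001, 0.3531, 270.0047, -0.0, -0.1919, -1.0, -1.0]
[-0.  0. -0.] 8.587988708222622e-05
[ 0. -0.  0.] 0.0012831982057167012
[-0. -0. -0.] 0.0010250909389285063
[ 0. -0. -0.] 0.0010698411238245658
[-0.  0.  0.] 0.0008324363473847602
```

```bash
cat > ik.py <<'E'
import numpy as np,itertools
from kin import fk,Ro
from scipy.optimize import least_squares
p=[0,.1989,.6016,0,.4637,0,.3531,270,0,-.1919,-1,-1]
lo=np.array([-176,-82,-58.2,-173.8,-174.7,-.2*0-173.6]);hi=np.array([176,121.7,71.7,95.5,-.2,173.6])
O=np.array([.605,.187,0.]);M=Ro.from_euler("z",-7.2,degrees=True)
n=np.array([-.5878,0,.8090]);t=np.array([.8090,0,.5878])
def pose(y,out,up,al,be,ph):
    a=np.radians(36+al);z=np.array([np.sin(a),0,-np.cos(a)])
    y0=np.array([0,-1,0.]);x0=np.cross(y0,z)
    R=M*Ro.from_matrix(np.c_[x0,y0,z])*Ro.from_euler("x",be,degrees=True)*Ro.from_euler("z",ph,degrees=True)
    tip=O+M.apply(np.array([-.0685,y/1000,.0516])+out/1000*n+up/1000*t)
    return tip-R.apply([0,0,.025]),R,tip
def ik(P,R,seeds):
    best=None
    for s in seeds:
        def f(q):
            a,b=fk(q,p);return np.r_[(a-P)*10,(b.inv()*R).as_rotvec()]
        o=least_squares(f,np.clip(s,lo+.5,hi-.5),bounds=(lo,hi),x_scale=30.)
        if best is None or o.cost<best[0]:best=(o.cost,o.x)
    return best
def clear(R,tip):
    v=np.array([(-.077,y,z) for y in np.linspace(-.094,.094,60) for z in(.111,.115)])
    w=R.inv().apply(O+M.apply(v)-tip)*1000
    w=w[w[:,2]<-60]
    return 99 if len(w)==0 else np.max(np.c_[np.abs(w[:,0])-39,np.abs(w[:,1])-96.5],axis=1).min()
if __name__=="__main__":
    S=[[54,0,-55,70,-40,-80],[20,10,-20,0,-60,0],[54,20,-30,-90,-60,60],[30,20,-30,-150,-60,100],[0,20,-40,60,-80,-100],[10,30,-30,-60,-100,100]]
    for al,be,ph in itertools.product((10,),(-30,-15,0,15,30),(0,180,90)):
        P,R,tip=pose(0,-16,-4,al,be,ph)
        c,q=ik(P,R,S);P2,R2,_=pose(0,40,-4,al,be,ph);c2,q2=ik(P2,R2,[q])
        print(al,be,ph,"clear %.1f"%clear(R,tip),"cost %.1e %.1e"%(c,c2),q.round(0).tolist(),q2.round(0).tolist())
E
time python3 ik.py
```

```text
10 -30 0 clear 4.5 cost 2.0e-30 1.2e-30 [57.0, 31.0, -55.0, 75.0, -54.0, -60.0] [63.0, 26.0, -55.0, 65.0, -56.0, -54.0]
10 -30 180 clear 4.5 cost 6.9e-19 8.1e-31 [57.0, 31.0, -55.0, 75.0, -54.0, 120.0] [63.0, 26.0, -55.0, 65.0, -56.0, 126.0]
10 -30 90 clear -38.5 cost 5.1e-31 7.4e-31 [57.0, 31.0, -55.0, 75.0, -54.0, -150.0] [63.0, 26.0, -55.0, 65.0, -56.0, -144.0]
10 -15 0 clear 4.5 cost 1.5e-02 1.5e-02 [50.0, 26.0, -58.0, 84.0, -46.0, -59.0] [58.0, 20.0, -58.0, 70.0, -48.0, -51.0]
10 -15 180 clear 4.5 cost 9.0e-02 8.2e-02 [3.0, 15.0, -41.0, -153.0, -0.0, 53.0] [2.0, 7.0, -47.0, -161.0, -0.0, 62.0]
10 -15 90 clear -39.0 cost 1.5e-02 1.5e-02 [50.0, 26.0, -58.0, 84.0, -46.0, -149.0] [58.0, 20.0, -58.0, 70.0, -48.0, -141.0]
10 0 0 clear 4.5 cost 4.3e-02 4.9e-02 [16.0, 14.0, -34.0, -103.0, -0.0, 174.0] [17.0, 6.0, -37.0, -104.0, -0.0, 174.0]
10 0 180 clear 4.5 cost 2.2e-02 1.6e-02 [6.0, 14.0, -38.0, -136.0, -0.0, 36.0] [5.0, 6.0, -44.0, -145.0, -0.0, 47.0]
10 0 90 clear -37.4 cost 2.2e-02 1.6e-02 [6.0, 14.0, -38.0, -136.0, -0.0, 126.0] [5.0, 6.0, -44.0, -145.0, -0.0, 137.0]
10 15 0 clear 4.5 cost 5.1e-03 1.9e-03 [16.0, 14.0, -34.0, -100.0, -0.0, 174.0] [17.0, 6.0, -37.0, -101.0, -0.0, 174.0]
10 15 180 clear 4.5 cost 2.4e-26 6.4e-22 [-8.0, 21.0, -53.0, -151.0, -33.0, 66.0] [-3.0, 9.0, -50.0, -140.0, -19.0, 49.0]
10 15 90 clear -39.0 cost 5.2e-24 1.1e-20 [-8.0, 21.0, -53.0, -151.0, -33.0, 156.0] [-3.0, 9.0, -50.0, -140.0, -19.0, 139.0]
10 30 0 clear 4.5 cost 1.0e-02 3.0e-03 [7.0, 16.0, -33.0, -92.0, -19.0, 174.0] [7.0, 8.0, -37.0, -93.0, -19.0, 174.0]
10 30 180 clear 4.5 cost 5.7e-31 6.2e-23 [-10.0, 22.0, -42.0, -117.0, -37.0, 36.0] [-4.0, 11.0, -42.0, -108.0, -30.0, 19.0]
10 30 90 clear -38.5 cost 3.1e-30 1.1e-22 [-10.0, 22.0, -42.0, -117.0, -37.0, 126.0] [-4.0, 11.0, -42.0, -108.0, -30.0, 109.0]
real	0m2.462s
user	0m2.975s
sys	0m0.064s
```

```bash
python3 - <<'E'
from ik import *
S=[[57,31,-55,75,-54,-60],[54,0,-55,70,-40,-80],[-8,21,-53,-151,-33,66],[-10,22,-42,-117,-37,36]]
for y in(45,-45):
  for al in(0,4,8,12,20):
    row=[]
    for be in range(-30,31,5):
        ok=''
        for out in(-15,20):
            P,R,tip=pose(y,out,-5,al,be,0);P,R1,_=pose(y,out,-5,al,be,180)
            c,q=ik(P,R,S);c1,q1=ik(P,R1,S)
            if c1<c:c,q=c1,q1
            ok+=('%d'%q[3] if c<1e-8 else 'x')+' '
        row.append(f"{be}:{ok}")
    print(y,al,*row)
E
```

```text
45 0 -30:57 52  -25:65 59  -20:75 67  -15:88 78  -10:x x  -5:x x  0:x x  5:x x  10:-154 x  15:x x  20:x x  25:-78 x  30:-92 -81 
45 4 -30:62 57  -25:71 64  -20:82 74  -15:x x  -10:x x  -5:x x  0:x x  5:x x  10:-170 -169  15:-144 x  20:-116 x  25:-110 -92  30:-107 -99 
45 8 -30:66 61  -25:76 69  -20:87 80  -15:x x  -10:x x  -5:x x  0:x x  5:x x  10:x x  15:-158 -154  20:-141 -134  25:-128 -121  30:-120 -114 
45 12 -30:70 65  -25:80 73  -20:x x  -15:x x  -10:x x  -5:x x  0:x x  5:x x  10:x x  15:-163 -162  20:-150 -147  25:-138 -134  30:-129 -124 
45 20 -30:76 70  -25:86 80  -20:x x  -15:x x  -10:x x  -5:x x  0:x x  5:x x  10:x x  15:x x  20:x x  25:x x  30:-138 -137 
-45 0 -30:69 62  -25:x x  -20:x x  -15:x x  -10:x x  -5:x x  0:x x  5:x x  10:x x  15:x x  20:x x  25:-82 -69  30:-86 -79 
-45 4 -30:74 67  -25:x x  -20:x x  -15:x x  -10:x x  -5:x x  0:x x  5:-165 -158  10:-124 x  15:x x  20:-98 x  25:-98 -88  30:-96 -90 
-45 8 -30:x x  -25:x x  -20:x x  -15:x x  -10:x x  -5:x x  0:x x  5:x x  10:-151 -142  15:-133 -119  20:-119 -108  25:-111 -103  30:-105 -100 
-45 12 -30:x x  -25:x x  -20:x x  -15:x x  -10:x x  -5:x x  0:x x  5:x x  10:x x  15:-143 -137  20:-131 -124  25:-121 -115  30:-113 -108 
-45 20 -30:x x  -25:x x  -20:x x  -15:x x  -10:x x  -5:x x  0:x x  5:x x  10:x x  15:x x  20:x x  25:-131 -128  30:-123 -120
```

```bash
cat > pts.py <<'E'
from ik import *
def pts(q):
    a1,h,L2,a3,L3,d,L6,o6,b2,dw,s4,s6=p
    e=lambda ax,a:Ro.from_euler(ax,a,degrees=True)
    R=e("z",q[0]);P=np.array([0,0,h]);R=R*e("y",q[1]);E=P+R.apply([0,0,L2]);R=R*e("y",-q[2]);W=E+R.apply([L3,0,0])
    R=R*e("x",-q[3]);W2=W+R.apply([0,dw,0]);T,RT=fk(q,p);return E,W,W2,T,T+RT.apply([0,0,.025])
E
python3 - <<'E'
from pts import *
S=[[-8,21,-53,-151,-33,66],[-10,22,-42,-117,-37,36]]
for al,be in((6,15),(8,18),(6,20),(10,20)):
  for y in(45,-45):
    s=S
    for out in(-16,5,40):
        P,R,tip=pose(y,out,-5,al,be,180);c,q=ik(P,R,s);s=[q]
        print(al,be,y,out,"%.0e"%c,q.round(1).tolist(),"cl %.1f"%clear(R,tip))
    print("  ",[x.round(2).tolist() for x in pts(q)])
E
```

```text
6 15 45 -16 2e-21 [0.3, 18.9, -48.5, -153.5, -22.8, 59.7] cl 1.1
6 15 45 5 6e-30 [1.7, 15.1, -47.4, -150.1, -18.2, 54.6] cl -1.1
6 15 45 40 2e-06 [10.8, 8.3, -39.8, -131.0, -3.5, 27.8] cl 99.0
   [[0.09, 0.02, 0.79], [0.39, 0.07, 0.45], [0.26, 0.18, 0.35], [0.5, 0.24, 0.1], [0.52, 0.24, 0.08]]
6 15 -45 -16 8e-28 [-4.2, 14.4, -41.6, -122.8, -15.5, 31.5] cl 1.1
6 15 -45 5 2e-19 [6.1, 9.9, -38.1, -107.0, -6.2, 7.2] cl 99.0
6 15 -45 40 9e-04 [13.1, 4.6, -39.1, -99.4, -0.7, -5.6] cl 99.0
   [[0.05, 0.01, 0.8], [0.37, 0.09, 0.48], [0.24, 0.09, 0.34], [0.49, 0.15, 0.1], [0.5, 0.15, 0.08]]
8 18 45 -16 4e-28 [-1.7, 20.2, -48.7, -148.3, -27.7, 57.2] cl 3.3
8 18 45 5 2e-23 [-0.2, 16.3, -47.8, -145.1, -23.3, 52.2] cl 0.4
8 18 45 40 8e-24 [5.1, 9.4, -44.0, -135.2, -13.2, 37.0] cl 99.0
   [[0.1, 0.01, 0.79], [0.37, 0.03, 0.42], [0.25, 0.16, 0.34], [0.5, 0.24, 0.1], [0.52, 0.24, 0.08]]
8 18 -45 -16 9e-22 [-9.3, 16.4, -44.2, -124.6, -23.9, 38.7] cl 3.3
8 18 -45 5 1e-23 [-5.1, 11.9, -42.6, -118.0, -18.8, 27.7] cl 99.0
8 18 -45 40 6e-28 [11.4, 4.6, -39.2, -96.2, -4.7, -7.2] cl 99.0
   [[0.05, 0.01, 0.
[... 575 characters left out ...]
[0.04, 0.02, 0.8], [0.36, 0.14, 0.48], [0.25, 0.05, 0.34], [0.49, 0.15, 0.1], [0.5, 0.15, 0.08]]
10 20 45 -16 3e-29 [-3.7, 22.2, -50.2, -147.1, -33.6, 59.2] cl 5.5
10 20 45 5 3e-28 [-2.5, 18.1, -49.7, -144.6, -29.6, 54.9] cl 1.9
10 20 45 40 1e-25 [1.1, 10.9, -47.4, -138.0, -21.1, 44.0] cl 99.0
   [[0.11, 0.0, 0.79], [0.36, 0.01, 0.4], [0.25, 0.15, 0.33], [0.5, 0.24, 0.1], [0.52, 0.24, 0.08]]
10 20 -45 -16 2e-27 [-13.4, 18.8, -46.5, -126.5, -30.9, 45.5] cl 5.5
10 20 -45 5 1e-21 [-10.6, 14.2, -45.6, -121.8, -26.6, 37.3] cl 99.0
10 20 -45 40 1e-22 [-2.5, 6.3, -43.1, -110.9, -17.8, 18.5] cl 99.0
   [[0.07, -0.0, 0.8], [0.37, -0.02, 0.44], [0.23, 0.06, 0.33], [0.49, 0.15, 0.1], [0.5, 0.15, 0.08]]
```

```bash
cat > path.py <<'E'
import sys,json
from pts import *
from plant import r
S=[[-13,19,-46,-126,-31,45],[-4,22,-50,-147,-34,59]]
AL,BE,UP=12,20,-2
def goal(y,out,seed=S): P,R,t=pose(y,out,UP,AL,BE,180);c,q=ik(P,R,seed);return q,c,clear(R,t)
def rows(ways,maxrows=8,vm=4.0,wm=7.5,verbose=True):
    q0=r.get_state()["joints"];Q=[np.array(q0)]+[np.array(w,float) for w in ways];tot=0;out=[]
    for a,b in zip(Q,Q[1:]):
        fine=[a+(b-a)*s for s in np.linspace(0,1,201)];F=[fk(q,p) for q in fine]
        cost=[0]
        for i in range(200):
            cost.append(cost[-1]+max(np.linalg.norm(F[i+1][0]-F[i][0])*100/vm,np.degrees((F[i][1].inv()*F[i+1][1]).magnitude())/wm,np.abs((fine[i+1]-fine[i])/(.065*np.array([137,137,172,180,180,180]))).max()))
        N=max(1,int(np.ceil(cost[-1])));idx=[int(np.argmin(np.abs(np.array(cost)-cost[-1]*k/N))) for k in range(N+1)]
        for i,j in zip(idx,idx[1:]):
            R=F[i][1];out.append((np.round((R.inv()*F[j][1]).as_rotvec(degrees=True),1).tolist(),np.round(R.inv().apply(F[j][0]-F[i][0])*100,1).tolist(),fine[j]))
    print("n",len(out))
    for k,(w,d,q) in enumerate(out):
        if k<maxrows: print(json.dumps([w,d,1]),[x.round(2).tolist() for x in pts(q)[2:]])
        elif verbose: print(q.round(0),[x.round(2).tolist() for x in pts(q)[2:]])
E
python3 - <<'E'
from path import *
for y in(55,-35):
    for o in(-18,0,40,70): print(y,o,goal(y,o))
rows([[20,-25,-45,0,-60,-40],[-2,-12,-50,-120,-45,30],goal(55,40)[0]])
E
```

```text
55 -18 (array([  -3.45310839,   24.68099422,  -52.80920695, -152.41580596,
        -39.6793582 ,   65.4722775 ]), np.float64(9.436304311446055e-25), np.float64(5.153492338309313))
55 0 (array([  -2.84390736,   21.27331285,  -52.83641428, -151.13886573,
        -36.62955577,   63.09798413]), np.float64(5.296467684494351e-30), np.float64(1.4114868572267412))
55 40 (array([  -0.55919577,   13.11947219,  -51.61114779, -146.72577858,
        -28.16495235,   55.35417958]), np.float64(1.0250685995796059e-25), 99)
55 70 (array([   2.84056853,    6.73891484,  -49.09164551, -140.95565704,
        -19.95991384,   45.81942061]), np.float64(1.4529659309647206e-25), 99)
-35 -18 (array([ -15.26940799,   21.75079104,  -49.81391871, -133.30395313,
        -36.87231225,   55.66858295]), np.float64(3.0349454911366226e-29), np.float64(5.153492338309306))
-35 0 (array([ -13.74558496,   17.67066496,  -49.21503969, -130.27720841,
        -33.34782211,   50.22944284]), np.float64(2.973412490207236e-30), np.float64(1.411486857226734))
-35 40 (array([  -7.50895572,    8.18710729,  -46.57045452, -120.78379651,
[... 2914 characters left out ...]
.44, 0.31, 0.31]]
[  -2.   -8.  -50. -124.  -42.   34.] [[0.16, 0.1, 0.37], [0.44, 0.29, 0.29], [0.47, 0.3, 0.28]]
[  -2.   -4.  -50. -128.  -40.   38.] [[0.17, 0.11, 0.36], [0.46, 0.28, 0.26], [0.48, 0.3, 0.25]]
[  -1.   -1.  -51. -132.  -37.   41.] [[0.18, 0.12, 0.35], [0.48, 0.28, 0.23], [0.5, 0.29, 0.22]]
[  -1.    3.  -51. -136.  -35.   45.] [[0.2, 0.13, 0.35], [0.49, 0.27, 0.2], [0.51, 0.28, 0.19]]
[  -1.    6.  -51. -140.  -33.   49.] [[0.21, 0.14, 0.34], [0.5, 0.26, 0.17], [0.52, 0.27, 0.15]]
[  -1.   10.  -51. -143.  -30.   52.] [[0.23, 0.15, 0.33], [0.5, 0.25, 0.13], [0.52, 0.26, 0.12]]
[  -1.   13.  -52. -147.  -28.   55.] [[0.24, 0.16, 0.32], [0.5, 0.25, 0.1], [0.52, 0.25, 0.08]]
```

```bash
python3 - <<'E'
from path import *
for via in ([[25,-12,-25,0,-60,-45],[8,-10,-25,-75,-50,0],[0,-3,-38,-120,-35,30]],):
    rows(via+[goal(55,40)[0]])
E
```

```text
n 30
[[-1.9, 0.9, 4.6], [3.7, -0.2, 0.3], 1] [[0.31, 0.27, 0.52], [0.52, 0.19, 0.24], [0.54, 0.19, 0.23]]
[[-2.3, 0.7, 5.2], [3.9, -0.0, 0.2], 1] [[0.33, 0.24, 0.54], [0.53, 0.16, 0.26], [0.55, 0.15, 0.24]]
[[-2.6, 0.2, 5.3], [3.8, 0.1, 0.1], 1] [[0.35, 0.21, 0.56], [0.54, 0.12, 0.28], [0.55, 0.12, 0.26]]
[[-3.0, -0.4, 5.8], [3.8, 0.4, 0.0], 1] [[0.37, 0.18, 0.58], [0.54, 0.09, 0.29], [0.56, 0.08, 0.27]]
[[-3.5, -1.2, 6.3], [3.7, 0.6, -0.2], 1] [[0.39, 0.14, 0.6], [0.54, 0.05, 0.3], [0.55, 0.04, 0.28]]
[[-3.3, -2.0, 5.6], [2.8, 0.8, -0.4], 1] [[0.4, 0.1, 0.62], [0.53, 0.02, 0.31], [0.54, 0.02, 0.28]]
[[-3.5, -3.2, 5.7], [2.2, 1.0, -0.8], 1] [[0.4, 0.06, 0.64], [0.51, 0.01, 0.31], [0.52, 0.0, 0.29]]
[[-3.1, -4.0, 4.8], [1.2, 1.0, -1.0], 1] [[0.4, 0.03, 0.66], [0.5, -0.0, 0.32], [0.51, -0.01, 0.3]]
[ 28. -11. -29.   8. -58. -49.] [[0.39, -0.01, 0.67], [0.48, -0.0, 0.33], [0.49, -0.0, 0.31]]
[ 25. -12. -25.   0. -60. -45.] [[0.38, -0.04, 0.68], [0.47, 0.01, 0.35], [0.48, 0.01, 0.32]]
[ 23. -12. -25.  -8. -59. -40.] [[0.37, -0.05, 0.66], [0.45, 0.03, 0.32], [0.46, 0.04, 0.3]]
[ 21. -12. 
[... 1102 characters left out ...]
 0.3, 0.32]]
[   0.   -3.  -38. -120.  -35.   30.] [[0.25, 0.1, 0.4], [0.55, 0.27, 0.31], [0.57, 0.28, 0.31]]
[  -0.   -0.  -40. -125.  -34.   34.] [[0.25, 0.11, 0.38], [0.55, 0.27, 0.28], [0.57, 0.28, 0.27]]
[  -0.    3.  -43. -129.  -33.   39.] [[0.25, 0.12, 0.37], [0.54, 0.27, 0.24], [0.56, 0.28, 0.23]]
[  -0.    5.  -45. -134.  -32.   43.] [[0.25, 0.13, 0.35], [0.54, 0.26, 0.2], [0.56, 0.27, 0.19]]
[  -0.    8.  -47. -138.  -30.   47.] [[0.24, 0.14, 0.34], [0.53, 0.26, 0.17], [0.55, 0.27, 0.16]]
[  -0.   11.  -49. -142.  -29.   51.] [[0.24, 0.15, 0.33], [0.52, 0.25, 0.13], [0.53, 0.26, 0.12]]
[  -1.   13.  -52. -147.  -28.   55.] [[0.24, 0.16, 0.32], [0.5, 0.25, 0.1], [0.52, 0.25, 0.08]]
```

```bash
python3 -m crank '[[[-1.9,0.9,4.6],[3.7,-0.2,0.3],1],[[-2.3,0.7,5.2],[3.9,0,0.2],1],[[-2.6,0.2,5.3],[3.8,0.1,0.1],1],[[-3,-0.4,5.8],[3.8,0.4,0],1],[[-3.5,-1.2,6.3],[3.7,0.6,-0.2],1],[[-3.3,-2,5.6],[2.8,0.8,-0.4],1],[[-3.5,-3.2,5.7],[2.2,1,-0.8],1],[[-3.1,-4,4.8],[1.2,1,-1],1]]'; python3 - <<'E'
from path import *
print(r.get_state()["joints"].round(1))
rows([[25,-12,-25,0,-60,-45],[8,-10,-25,-75,-50,0],[0,-9,-42,-122,-38,30],goal(55,60)[0]])
E
```

```text
time_s: 4.1
tcp_pos: [0.4961, -0.0049, 0.321]
eef_rot: [-162.1, -0.2, -104.5]
contact_force: [1.3, -2.1, 0.2]
gripper_width: 0.0002
gripper_force: 0.0
[ 31.5  -9.7 -32.9  15.8 -55.3 -53.7]
n 23
[[-2.9, -4.9, 4.0], [0.2, 1.0, -1.4], 1] [[0.39, -0.01, 0.67], [0.48, -0.0, 0.33], [0.49, -0.0, 0.31]]
[[-2.5, -5.7, 3.2], [-0.8, 1.0, -1.7], 1] [[0.38, -0.04, 0.68], [0.47, 0.01, 0.35], [0.48, 0.01, 0.32]]
[[-3.5, -5.2, 1.0], [-1.4, 2.8, 2.0], 1] [[0.37, -0.05, 0.66], [0.45, 0.03, 0.32], [0.46, 0.04, 0.3]]
[[-2.8, -5.6, 1.1], [-1.7, 2.5, 1.9], 1] [[0.36, -0.06, 0.63], [0.44, 0.06, 0.31], [0.45, 0.07, 0.28]]
[[-2.3, -6.4, 1.3], [-2.2, 2.4, 1.9], 1] [[0.35, -0.06, 0.6], [0.43, 0.1, 0.3], [0.44, 0.11, 0.27]]
[[-1.4, -6.7, 1.4], [-2.5, 1.9, 1.8], 1] [[0.34, -0.06, 0.58], [0.42, 0.13, 0.29], [0.43, 0.15, 0.27]]
[[-0.5, -6.8, 1.4], [-2.8, 1.5, 1.6], 1] [[0.33, -0.06, 0.55], [0.42, 0.17, 0.29], [0.43, 0.18, 0.28]]
[[0.3, -6.6, 1.3], [-2.9, 1.0, 1.4], 1] [[0.32, -0.05, 0.53], [0.43, 0.2, 0.3], [0.43, 0.22, 0.29]]
[ 12. -10. -25. -58. -52. -10.] [[0.31, -0.04, 0.52], [0.43, 0.23, 0.32], [0.44, 0.25, 0
[... 654 characters left out ...]
.3, 0.35]]
[   0.   -6.  -43. -125.  -36.   33.] [[0.21, 0.11, 0.39], [0.51, 0.28, 0.32], [0.53, 0.29, 0.31]]
[   0.   -4.  -44. -128.  -33.   36.] [[0.21, 0.12, 0.38], [0.51, 0.28, 0.28], [0.54, 0.29, 0.27]]
[   1.   -1.  -46. -131.  -31.   39.] [[0.22, 0.13, 0.37], [0.52, 0.27, 0.25], [0.54, 0.28, 0.24]]
[   1.    1.  -47. -134.  -29.   41.] [[0.22, 0.14, 0.36], [0.51, 0.26, 0.21], [0.53, 0.27, 0.2]]
[   1.    4.  -48. -137.  -27.   44.] [[0.22, 0.15, 0.35], [0.51, 0.26, 0.18], [0.53, 0.27, 0.17]]
[   1.    6.  -49. -140.  -25.   47.] [[0.23, 0.15, 0.35], [0.5, 0.25, 0.15], [0.52, 0.26, 0.13]]
[   1.    9.  -50. -143.  -23.   50.] [[0.23, 0.16, 0.34], [0.49, 0.25, 0.11], [0.51, 0.25, 0.1]]
```

Tracking matches the kinematic model well. Continuing.

```bash
python3 -m crank '[[[-2.9,-4.9,4],[0.2,1,-1.4],1],[[-2.5,-5.7,3.2],[-0.8,1,-1.7],1],[[-3.5,-5.2,1],[-1.4,2.8,2],1],[[-2.8,-5.6,1.1],[-1.7,2.5,1.9],1],[[-2.3,-6.4,1.3],[-2.2,2.4,1.9],1],[[-1.4,-6.7,1.4],[-2.5,1.9,1.8],1],[[-0.5,-6.8,1.4],[-2.8,1.5,1.6],1],[[0.3,-6.6,1.3],[-2.9,1,1.4],1]]'; python3 - <<'E'
from path import *
print(r.get_state()["joints"].round(1))
rows([[8,-10,-27,-75,-50,0],[0,-11,-44,-122,-38,30],[1,-4,-49,-132,-32,40],goal(55,60)[0]])
E
```

```text
time_s: 4.9
tcp_pos: [0.4247, 0.1997, 0.3038]
eef_rot: [178.0, 49.6, -115.3]
contact_force: [-1.3, 0.1, -0.4]
gripper_width: 0.0006
gripper_force: 0.0
[ 13.8 -10.8 -25.2 -49.9 -53.1 -15. ]
n 15
[[0.7, -6.4, 1.9], [-2.5, 1.0, 1.6], 1] [[0.31, -0.04, 0.51], [0.43, 0.23, 0.31], [0.44, 0.25, 0.3]]
[[1.5, -6.1, 1.8], [-2.6, 0.5, 1.4], 1] [[0.3, -0.02, 0.49], [0.44, 0.26, 0.33], [0.44, 0.27, 0.32]]
[[2.2, -6.0, 1.8], [-2.8, 0.0, 1.3], 1] [[0.29, -0.01, 0.48], [0.45, 0.28, 0.35], [0.46, 0.3, 0.34]]
[[3.8, -5.2, 3.3], [-0.5, 0.8, 1.3], 1] [[0.26, 0.01, 0.45], [0.45, 0.29, 0.35], [0.46, 0.31, 0.34]]
[[4.7, -4.4, 3.3], [-0.5, 0.1, 0.9], 1] [[0.24, 0.03, 0.43], [0.45, 0.3, 0.35], [0.47, 0.32, 0.34]]
[[5.5, -3.5, 3.3], [-0.3, -0.5, 0.6], 1] [[0.22, 0.06, 0.41], [0.46, 0.3, 0.35], [0.48, 0.32, 0.34]]
[[6.0, -2.7, 3.3], [-0.2, -1.1, 0.3], 1] [[0.2, 0.08, 0.41], [0.47, 0.3, 0.35], [0.49, 0.31, 0.34]]
[[6.4, -1.8, 3.2], [-0.1, -1.6, 0.1], 1] [[0.19, 0.1, 0.4], [0.48, 0.29, 0.35], [0.5, 0.3, 0.34]]
[   0.   -9.  -46. -125.  -36.   33.] [[0.18, 0.11, 0.39], [0.48, 0.28, 0.31], [0.51, 0.3, 0.31]]
[   1.   -6.  -47. -129.  -34.   37.] [[0.18, 0.12, 0.38], [0.48, 0.28, 0.28], [0.51, 0.29, 0.27]]
[   1.   -4.  -49. -132.  -32.   40.] [[0.18, 0.13, 0.37], [0.48, 0.28, 0.25], [0.5, 0.29, 0.24]]
[   1.   -1.  -49. -135.  -30.   42.] [[0.19, 0.14, 0.36], [0.49, 0.27, 0.21], [0.51, 0.28, 0.2]]
[   1.    2.  -50. -138.  -27.   45.] [[0.21, 0.15, 0.35], [0.49, 0.26, 0.18], [0.51, 0.27, 0.17]]
[   1.    6.  -50. -140.  -25.   47.] [[0.22, 0.15, 0.35], [0.49, 0.26, 0.15], [0.51, 0.26, 0.13]]
[   1.    9.  -50. -143.  -23.   50.] [[0.23, 0.16, 0.34], [0.49, 0.25, 0.11], [0.51, 0.25, 0.1]]
```

```bash
python3 -m crank '[[[0.7,-6.4,1.9],[-2.5,1,1.6],1],[[1.5,-6.1,1.8],[-2.6,0.5,1.4],1],[[2.2,-6,1.8],[-2.8,0,1.3],1],[[3.8,-5.2,3.3],[-0.5,0.8,1.3],1],[[4.7,-4.4,3.3],[-0.5,0.1,0.9],1],[[5.5,-3.5,3.3],[-0.3,-0.5,0.6],1],[[6,-2.7,3.3],[-0.2,-1.1,0.3],1],[[6.4,-1.8,3.2],[-0.1,-1.6,0.1],1]]'; python3 - <<'E'
from path import *
print(r.get_state()["joints"].round(1))
rows([[1,-4,-49,-132,-32,40],goal(55,60)[0]])
E
```

```text
time_s: 5.7
tcp_pos: [0.4809, 0.2834, 0.3443]
eef_rot: [124.1, 73.3, 154.6]
contact_force: [-0.3, 1.2, 0.0]
gripper_width: 0.0006
gripper_force: 0.0
[ 1.000e-01 -1.130e+01 -4.390e+01 -1.216e+02 -3.730e+01  2.940e+01]
n 7
[[2.8, 2.8, 1.3], [3.0, -1.1, 0.6], 1] [[0.18, 0.11, 0.39], [0.48, 0.28, 0.31], [0.5, 0.29, 0.31]]
[[2.8, 3.1, 1.1], [3.1, -1.0, 0.6], 1] [[0.18, 0.12, 0.38], [0.48, 0.28, 0.28], [0.5, 0.29, 0.27]]
[[2.7, 3.3, 1.0], [3.1, -1.0, 0.5], 1] [[0.18, 0.13, 0.37], [0.48, 0.28, 0.25], [0.5, 0.29, 0.24]]
[[3.0, 3.7, 1.3], [2.6, -1.7, 1.4], 1] [[0.19, 0.14, 0.36], [0.49, 0.27, 0.21], [0.51, 0.28, 0.2]]
[[2.8, 3.9, 1.2], [2.6, -1.6, 1.4], 1] [[0.21, 0.15, 0.35], [0.49, 0.26, 0.18], [0.51, 0.27, 0.17]]
[[2.7, 4.1, 1.1], [2.7, -1.5, 1.5], 1] [[0.22, 0.15, 0.35], [0.49, 0.26, 0.15], [0.51, 0.26, 0.13]]
[[2.6, 4.2, 1.0], [2.7, -1.4, 1.5], 1] [[0.23, 0.16, 0.34], [0.49, 0.25, 0.11], [0.51, 0.25, 0.1]]
```

```bash
python3 -m crank '[[[2.8,2.8,1.3],[3,-1.1,0.6],1],[[2.8,3.1,1.1],[3.1,-1,0.6],1],[[2.7,3.3,1],[3.1,-1,0.5],1],[[3,3.7,1.3],[2.6,-1.7,1.4],1],[[2.8,3.9,1.2],[2.6,-1.6,1.4],1],[[2.7,4.1,1.1],[2.7,-1.5,1.5],1],[[2.6,4.2,1],[2.7,-1.4,1.5],1]]'; cat > loc.py <<'E'
# where is the tip, key coords, and shift to (y,out,up)
import sys
from path import *
s=r.get_state();R=Ro.from_euler("xyz",s["eef_rot"],degrees=True);tip=s["tcp_pos"]+R.apply([0,0,.025])
m=(M.inv().apply(tip-O)-np.array([-.0685,0,.0516]))*1000
print("t",s["time_s"],"tip y,out,up",m[1].round(1),(m@n).round(1),(m@t).round(1),"F",s["contact_force"].round(2),"F.n %.2f"%(s["contact_force"]@M.apply(n)),"j",s["joints"].round(0))
y,o,u=map(float,sys.argv[1:4]);P,Q,_=pose(y,o,u,AL,BE,180)
print("turn",(R.inv()*Q).as_rotvec(degrees=True).round(1),"shift cm",(R.inv().apply(P-s["tcp_pos"])*100).round(2),"n in tool",(Q.inv().apply(M.apply(n))).round(3))
E
python3 loc.py 55 10 -2;  python3 - <<'E'
from plant import r
import cv2,numpy as np
a=r.capture("side")["color"][120:280,220:400,::-1];b=r.capture("top")["color"][120:230,270:390,::-1]
o=np.zeros((430,800,3),np.uint8);x=cv2.resize(a,(450,400),interpolation=3);z=cv2.resize(b,(348,319),interpolation=3)
o[:400,:450]=x;o[:319,452:]=z;cv2.imwrite("pics/c1.png",o)
E
```

```text
time_s: 6.4
tcp_pos: [0.4895, 0.2482, 0.1138]
eef_rot: [160.0, 48.1, 173.0]
contact_force: [0.8, -0.1, 0.5]
gripper_width: 0.0006
gripper_force: 0.0
t 6.4 tip y,out,up 54.8 59.0 -2.0 F [ 0.82 -0.1   0.47] F.n -0.10 j [   1.    9.  -50. -143.  -23.   50.]
turn [0.1 0.1 0.2] shift cm [ 1.02 -1.62  4.5 ] n in tool [-0.208  0.335 -0.919]
```

View pics/c1.png

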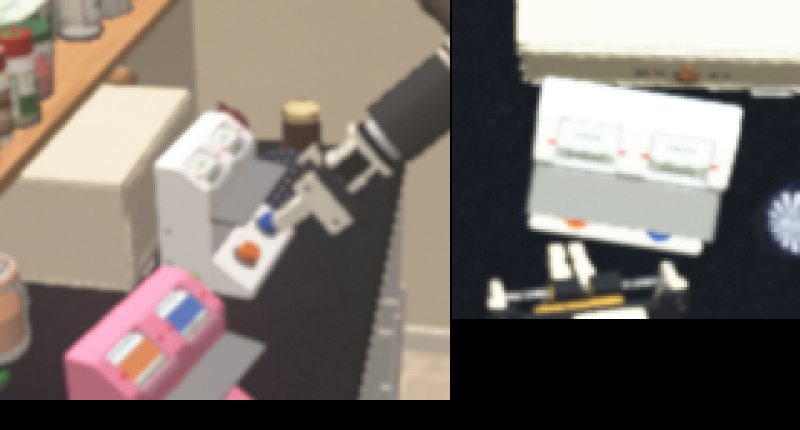

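The side crop shows the arm in front of the marker and clear of both keys: orange key at crop (248,252), fingertips near (280,215). The top crop shows the tips in front of the orange key, at (570,250). Advancing now.

```bash
python3 -m crank '[[[0,0,0],[0.31,-0.5,1.38],1],[[0,0,0],[0.31,-0.5,1.38],1],[[0,0,0],[0.31,-0.5,1.37],1],[[0,0,0],[0,0,0],1]]'; python3 loc.py 55 -8 -2
```

```text
time_s: 6.9
tcp_pos: [0.5163, 0.2452, 0.0784]
eef_rot: [159.8, 48.3, 172.9]
contact_force: [-0.2, 0.2, 0.1]
gripper_width: 0.0009
gripper_force: 0.0
t 6.9 tip y,out,up 55.2 14.5 -0.9 F [-0.18  0.16  0.09] F.n 0.19 j [  -2.   19.  -53. -149.  -34.   61.]
turn [0.3 0.2 0.1] shift cm [ 0.57 -0.76  2.03] n in tool [-0.208  0.335 -0.919]
```

```bash
for i in 1; do python3 -m crank '[[[0,0,0],[0.1,-0.17,0.46],1],[[0,0,0],[0,0,0],1]]'|grep force; done; python3 loc.py 55 -8 -2;  python3 -m crank '[[[0,0,0],[0.1,-0.17,0.46],1],[[0,0,0],[0,0,0],1]]'|grep force; python3 loc.py 55 -8 -2
```

```text
contact_force: [-0.7, 0.0, -1.2]
gripper_force: 0.0
t 7.1 tip y,out,up 55.5 10.7 -0.6 F [-0.68  0.03 -1.23] F.n -0.60 j [  -3.   19.  -53. -150.  -35.   62.]
turn [0.3 0.3 0.2] shift cm [ 0.52 -0.65  1.67] n in tool [-0.208  0.335 -0.919]
contact_force: [-0.2, -0.5, 0.2]
gripper_force: 0.0
t 7.3 tip y,out,up 55.5 5.3 -0.0 F [-0.19 -0.52  0.19] F.n 0.23 j [  -3.   20.  -53. -150.  -36.   62.]
turn [0.3 0.3 0.2] shift cm [ 0.46 -0.47  1.16] n in tool [-0.208  0.335 -0.919]
```

```bash
python3 -m crank '[[[0,0,0],[0,-0.13,0.37],1],[[0,0,0],[0,0,0],1]]'|grep force; python3 loc.py 55 -8 -2;  python3 -m crank '[[[0,0,0],[0.05,-0.13,0.37],1],[[0,0,0],[0,0,0],1]]'|grep force; python3 loc.py 55 -8 -2;python3 -m crank '[[[0,0,0],[0.05,-0.13,0.37],1],[[0,0,0],[0,0,0],1]]'|grep force; python3 loc.py 55 -8 -2
```

```text
contact_force: [-0.1, -0.2, 0.1]
gripper_force: 0.5
t 7.5 tip y,out,up 55.5 1.2 0.2 F [-0.1  -0.15  0.12] F.n 0.14 j [  -3.   21.  -53. -151.  -37.   63.]
turn [0.3 0.3 0.2] shift cm [ 0.4  -0.33  0.78] n in tool [-0.208  0.335 -0.919]
contact_force: [-1.1, 0.8, 1.8]
gripper_force: 0.9
t 7.7 tip y,out,up 55.5 -3.0 0.3 F [-1.06  0.81  1.77] F.n 2.11 j [  -3.   22.  -53. -151.  -37.   63.]
turn [0.2 0.2 0.2] shift cm [ 0.32 -0.19  0.4 ] n in tool [-0.208  0.335 -0.919]
contact_force: [-2.8, -0.8, 1.8]
gripper_force: 1.3
t 7.9 tip y,out,up 55.5 -6.9 0.3 F [-2.79 -0.8   1.79] F.n 3.02 j [  -3.   23.  -53. -151.  -38.   64.]
turn [0.2 0.2 0.2] shift cm [ 0.24 -0.06  0.04] n in tool [-0.208  0.335 -0.919]
```

```bash
python3 -m crank '[[[0,0,0],[0.05,-0.13,0.37],1],[[0,0,0],[0,0,0],1]]'|grep force; python3 loc.py 55 -8 -2;  python3 -m crank '[[[0,0,0],[0.02,-0.07,0.18],1],[[0,0,0],[0,0,0],1]]'|grep force; python3 loc.py 55 -8 -2;python3 -m crank '[[[0,0,0],[0.02,-0.04,0.1],1],[[0,0,0],[0,0,0],1]]'|grep force; python3 loc.py 55 -8 -2
```

```text
contact_force: [-7.6, -0.7, 7.9]
gripper_force: 5.0
t 8.1 tip y,out,up 55.7 -10.5 0.3 F [-7.55 -0.71  7.86] F.n 10.71 j [  -3.   23.  -53. -151.  -38.   64.]
turn [0.3 0.2 0.2] shift cm [ 0.16  0.05 -0.3 ] n in tool [-0.208  0.335 -0.919]
contact_force: [-10.1, -2.0, 10.3]
gripper_force: 6.9
t 8.3 tip y,out,up 55.7 -11.9 0.3 F [-10.13  -1.99  10.28] F.n 14.07 j [  -3.   24.  -53. -151.  -39.   64.]
turn [0.3 0.2 0.2] shift cm [ 0.13  0.1  -0.43] n in tool [-0.208  0.335 -0.919]
contact_force: [-10.8, -3.6, 11.9]
gripper_force: 8.0
t 8.5 tip y,out,up 55.8 -12.7 0.2 F [-10.77  -3.63  11.91] F.n 15.65 j [  -3.   24.  -53. -152.  -39.   65.]
turn [0.3 0.2 0.2] shift cm [ 0.11  0.12 -0.5 ] n in tool [-0.208  0.335 -0.919]
```

```bash
python3 -m crank '[[[0,0,0],[-0.18,0.26,-0.7],1],[[0,0,0],[-0.18,0.26,-0.7],1],[[0,0,0],[-0.18,0.26,-0.7],1],[[0,0,0],[0,0,0],1],[[0,0,0],[0,0,0],1]]'|grep force; python3 loc.py 55 10 -2; cat > look.py <<'E'
import sys,cv2,numpy as np
from plant import r
from h import *
# windows rectified-ish crops from both cameras, side by side
s=r.capture("side");t=r.capture("top")
a=s["color"][162:205,280:325,::-1];b=t["color"][150:190,298:365,::-1]
a=cv2.resize(a,None,fx=8,fy=8,interpolation=3);b=cv2.resize(b,None,fx=6.5,fy=6.5,interpolation=3)
o=np.zeros((max(a.shape[0],b.shape[0]),a.shape[1]+b.shape[1],3),np.uint8);o[:a.shape[0],:a.shape[1]]=a;o[:b.shape[0],a.shape[1]:]=b
cv2.imwrite(sys.argv[1],o);np.savez(sys.argv[1]+".npz",s=s["color"],t=t["color"])
E
python3 look.py pics/l1.png
python3 - <<'E'
import cv2,numpy as np
b=np.load("pics/top0.npz")["color"][150:190,298:365,::-1];b=cv2.resize(b,None,fx=6.5,fy=6.5,interpolation=3)
a=np.load("pics/side0.npz")["color"][162:205,280:325,::-1];a=cv2.resize(a,None,fx=6,fy=6,interpolation=3)
l=cv2.imread("pics/l1.png");o=np.zeros((600,800,3),np.uint8)
o[:b.shape[0],360:360+b.shape[1]]=b[:,:440];o[:258,:270]=a
l=cv2.resize(l,None,fx=1,fy=1)[:335,:800];o[262:262+l.shape[0],:l.shape[1]]=l;cv2.imwrite("pics/cmp1.png",o)
E
```

```text
contact_force: [-6.8, 0.0, -3.3]
gripper_force: 0.0
t 9.0 tip y,out,up 55.4 10.0 -0.1 F [-6.82  0.   -3.26] F.n 1.34 j [  -2.   19.  -52. -150.  -34.   61.]
turn [0.2 0.1 0.2] shift cm [ 0.18 -0.01 -0.05] n in tool [-0.208  0.335 -0.919]
```

View pics/cmp1.png

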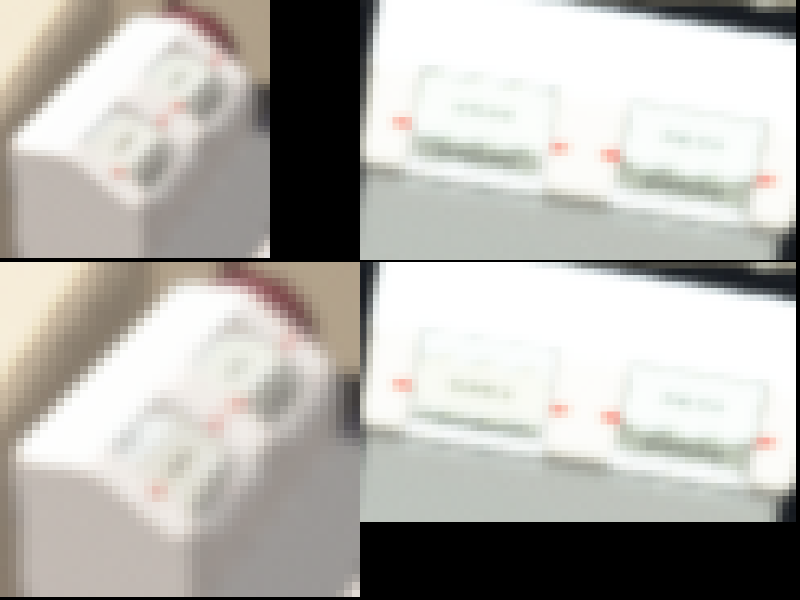

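The left wheel stepped: its dots at crop (480,387) are now level with the red bars at (402,385) and (560,409). The right wheel is unchanged. A sideways force of about 7 N suggests the gripper body is brushing the visor, so I'm shifting downslope.

```bash
python3 -m crank '[[[0,0,0],[0.4,0,0],1],[[0,0,0],[0,0,0],1]]'|grep force; python3 loc.py 55 10 -4
```

```text
contact_force: [-0.6, -0.2, -0.2]
gripper_force: 0.0
t 9.3 tip y,out,up 55.7 8.6 -1.2 F [-0.62 -0.21 -0.17] F.n 0.21 j [  -3.   20.  -53. -150.  -36.   62.]
turn [0.3 0.3 0.2] shift cm [ 0.23  0.01 -0.21] n in tool [-0.208  0.335 -0.919]
```

```bash
python3 -m crank '[[[0,0,0],[0.3,-0.12,0.32],1],[[0,0,0],[0.1,-0.13,0.36],1],[[0,0,0],[0.08,-0.13,0.36],1],[[0,0,0],[0.08,-0.13,0.36],1],[[0,0,0],[0.08,-0.13,0.36],1],[[0,0,0],[0,0,0],1]]'|grep force; python3 loc.py 55 -10.5 -4
```

```text
contact_force: [-4.0, -2.8, 11.7]
gripper_force: 5.9
t 9.9 tip y,out,up 55.9 -11.2 -3.2 F [-3.98 -2.84 11.66] F.n 11.54 j [  -3.   24.  -53. -152.  -40.   66.]
turn [0.3 0.4 0.2] shift cm [ 0.04 -0.04 -0.11] n in tool [-0.208  0.335 -0.919]
```

Good press (11.5 N, at the stop). Releasing along the axis and checking.

```bash
python3 -m crank '[[[0,0,0],[-0.14,0.23,-0.64],1],[[0,0,0],[-0.14,0.23,-0.64],1],[[0,0,0],[-0.14,0.23,-0.64],1],[[0,0,0],[0,0,0],1]]'|grep force; python3 loc.py 55 -10.5 -4; python3 look.py pics/l2.png
```

```text
contact_force: [-1.0, -0.5, 0.1]
gripper_force: 0.0
t 10.3 tip y,out,up 55.5 10.8 -4.5 F [-0.96 -0.52  0.05] F.n 0.57 j [  -3.   20.  -53. -151.  -36.   63.]
turn [0.2 0.3 0.2] shift cm [ 0.4  -0.76  1.94] n in tool [-0.208  0.335 -0.919]
```

View pics/l2.png

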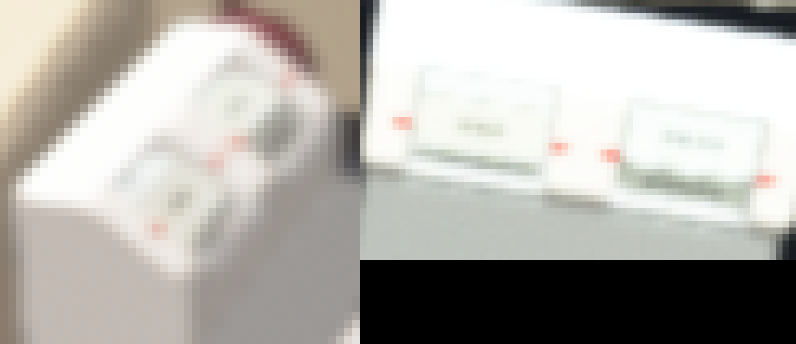

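The left dot row narrowed from about 63 px to 42 px, so it has gone from 4 dots to 3 and needs three more presses. The right shows about 4 dots above the pointers.

```bash
python3 -m crank '[[[0,0,0],[0.07,-0.13,0.33],1],[[0,0,0],[0.07,-0.13,0.33],1],[[0,0,0],[0.07,-0.13,0.33],1],[[0,0,0],[0.07,-0.13,0.32],1],[[0,0,0],[0.06,-0.13,0.32],1],[[0,0,0],[0.06,-0.13,0.32],1],[[0,0,0],[0,0,0],1]]'|grep force; python3 loc.py 55 -10.8 -4; python3 -m crank '[[[0,0,0],[-0.14,0.23,-0.64],1],[[0,0,0],[-0.14,0.23,-0.64],1],[[0,0,0],[-0.14,0.23,-0.64],1],[[0,0,0],[0,0,0],1]]'|grep force; python3 loc.py 55 -10.8 -4
```

```text
contact_force: [-5.6, 1.0, 10.5]
gripper_force: 6.2
t 11.1 tip y,out,up 55.3 -11.5 -4.3 F [-5.55  1.   10.55] F.n 11.84 j [  -4.   24.  -53. -152.  -40.   65.]
turn [0.3 0.3 0.2] shift cm [-0.06  0.   -0.07] n in tool [-0.208  0.335 -0.919]
contact_force: [-0.1, 0.5, 0.2]
gripper_force: 0.0
t 11.5 tip y,out,up 54.7 10.2 -3.7 F [-0.06  0.47  0.18] F.n 0.22 j [  -3.   20.  -53. -150.  -36.   63.]
turn [0.2 0.3 0.2] shift cm [ 0.46 -0.66  1.93] n in tool [-0.208  0.335 -0.919]
```

```bash
python3 -m crank '[[[0,0,0],[0.08,-0.11,0.32],1],[[0,0,0],[0.08,-0.11,0.32],1],[[0,0,0],[0.08,-0.11,0.32],1],[[0,0,0],[0.07,-0.11,0.32],1],[[0,0,0],[0.07,-0.11,0.32],1],[[0,0,0],[0.07,-0.11,0.32],1],[[0,0,0],[0,0,0],1]]'|grep force; python3 loc.py 55 -10.8 -4; python3 -m crank '[[[0,0,0],[-0.14,0.23,-0.64],1],[[0,0,0],[-0.14,0.23,-0.64],1],[[0,0,0],[-0.14,0.23,-0.64],1],[[0,0,0],[0,0,0],1]]'|grep force; python3 loc.py 55 -10.8 -4;  python3 look.py pics/l3.png; python3 - <<'E'
import numpy as np,cv2
d=np.load("pics/l3.png.npz")
for k,(y0,y1,x0,x1) in dict(s=(165,200,280,325),t=(150,190,298,365)).items():
    h=cv2.cvtColor(d[k],cv2.COLOR_RGB2HSV)[y0:y1,x0:x1]
    for n,lo,hi in(("or",(6,90,120),(22,255,255)),("bl",(100,90,60),(128,255,255))):
        q=np.argwhere(cv2.inRange(h,lo,hi))[:,::-1]
        print(k,n,len(q),(q.mean(0)+[x0,y0]) if len(q) else "")
E
```

```text
contact_force: [-4.7, -4.1, 12.4]
gripper_force: 6.6
t 12.2 tip y,out,up 55.2 -11.7 -4.0 F [-4.74 -4.12 12.43] F.n 12.52 j [  -4.   24.  -53. -152.  -40.   66.]
turn [0.3 0.3 0.2] shift cm [-0.03  0.02 -0.09] n in tool [-0.208  0.335 -0.919]
contact_force: [0.4, -0.1, 0.1]
gripper_force: 0.0
t 12.6 tip y,out,up 55.1 10.2 -4.6 F [ 0.45 -0.11  0.14] F.n -0.15 j [  -3.   20.  -53. -151.  -36.   63.]
turn [0.2 0.3 0.2] shift cm [ 0.38 -0.71  1.93] n in tool [-0.208  0.335 -0.919]
s or 16 [297.125  183.5625]
s bl 0 
t or 14 [316.21428571 163.14285714]
t bl 0
```

Orange is now in the upper part of the left window (top pixel 316,163), so one more press should do it.

```bash
python3 -m crank '[[[0,0,0],[0.06,-0.12,0.32],1],[[0,0,0],[0.06,-0.12,0.32],1],[[0,0,0],[0.06,-0.12,0.32],1],[[0,0,0],[0.06,-0.12,0.32],1],[[0,0,0],[0.07,-0.12,0.32],1],[[0,0,0],[0.07,-0.12,0.32],1],[[0,0,0],[0,0,0],1]]'|grep force; python3 loc.py 55 -10.8 -4; python3 -m crank '[[[0,0,0],[-0.14,0.23,-0.64],1],[[0,0,0],[-0.14,0.23,-0.64],1],[[0,0,0],[-0.14,0.23,-0.64],1],[[0,0,0],[-0.2,0.33,-0.92],1],[[0,0,0],[-0.2,0.33,-0.92],1],[[0,0,0],[-0.2,0.33,-0.92],1]]'|grep force; python3 look.py pics/l4.png; python3 loc.py -35 40 -4
python3 - <<'E'
from path import *
import path; path.UP=-4
rows([goal(-35,40)[0]])
E
```

```text
contact_force: [-6.2, -2.0, 11.3]
gripper_force: 6.3
t 13.4 tip y,out,up 55.2 -11.5 -4.3 F [-6.16 -1.99 11.35] F.n 12.63 j [  -4.   24.  -53. -152.  -40.   65.]
turn [0.3 0.2 0.2] shift cm [-0.05  0.02 -0.07] n in tool [-0.208  0.335 -0.919]
contact_force: [-0.6, -0.4, -0.9]
gripper_force: 0.0
t 14.1 tip y,out,up 54.6 40.7 -3.5 F [ 0.33 -0.08  0.04] F.n -0.16 j [  -1.   14.  -52. -147.  -30.   57.]
turn [0.3 0.4 0.3] shift cm [ 0.06 -8.41 -3.05] n in tool [-0.208  0.335 -0.919]
n 3
[[-0.7, 0.1, 0.3], [0.1, -2.3, -1.1], 1] [[0.23, 0.13, 0.32], [0.49, 0.22, 0.1], [0.51, 0.23, 0.08]]
[[0.2, 0.2, 0.0], [0.0, -3.0, -1.1], 1] [[0.23, 0.1, 0.32], [0.49, 0.19, 0.1], [0.51, 0.2, 0.08]]
[[0.8, 0.1, -0.1], [-0.1, -3.1, -0.9], 1] [[0.23, 0.07, 0.32], [0.49, 0.16, 0.1], [0.51, 0.16, 0.08]]
```

View pics/l4.png

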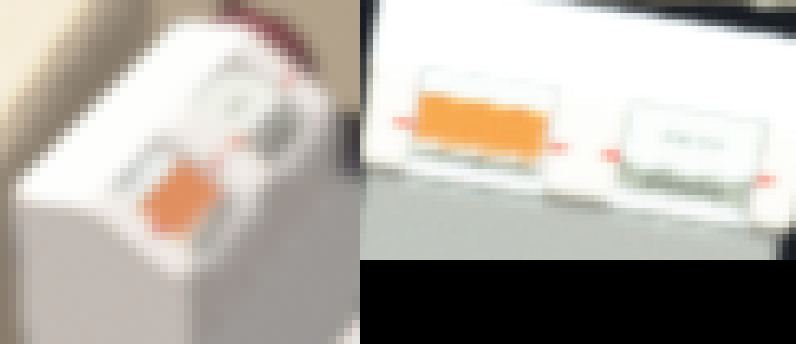

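Orange now fills the left window between its pointers, centred at crop (482,128). Next, the right key.

```bash
python3 -m crank '[[[0.1,0.1,0.1],[0,-2.8,-1],1],[[0.1,0.1,0.1],[0,-2.8,-1],1],[[0.1,0.2,0.1],[0.1,-2.8,-1],1],[[0,0,0],[0,0,0],1]]'|grep force; python3 loc.py -35 14 -4
```

```text
contact_force: [-0.1, 1.7, -0.2]
gripper_force: 0.0
t 14.5 tip y,out,up -36.9 38.1 -4.5 F [-0.09  1.69 -0.22] F.n -0.00 j [  -8.    9.  -47. -122.  -25.   35.]
turn [-0.1 -0.1 -0. ] shift cm [ 0.46 -0.64  2.29] n in tool [-0.208  0.335 -0.919]
```

```bash
python3 -m crank '[[[0,0,0],[0.23,-0.32,1.15],1],[[0,0,0],[0.23,-0.32,1.14],1],[[0,0,0],[0,0,0],1]]'|grep force; python3 loc.py -35 -10 -4
```

```text
contact_force: [-0.4, -0.2, 0.2]
gripper_force: 0.0
t 14.8 tip y,out,up -33.3 12.6 -5.9 F [-0.39 -0.18  0.19] F.n 0.37 j [ -12.   15.  -49. -129.  -31.   46.]
turn [-0.1 -0.3 -0.3] shift cm [ 0.28 -0.93  2.06] n in tool [-0.208  0.335 -0.919]
```

```bash
python3 -m crank '[[[0,0,0],[0.04,-0.15,0.34],1],[[0,0,0],[0.04,-0.15,0.34],1],[[0,0,0],[0.05,-0.15,0.34],1],[[0,0,0],[0.05,-0.15,0.34],1],[[0,0,0],[0.05,-0.15,0.34],1],[[0,0,0],[0.05,-0.15,0.34],1],[[0,0,0],[0,0,0],1]]'|grep force; python3 loc.py -35 -10.8 -4
```

```text
contact_force: [-1.5, 2.5, 2.1]
gripper_force: 1.4
t 15.5 tip y,out,up -34.4 -8.6 -3.6 F [-1.5   2.49  2.07] F.n 2.73 j [ -14.   20.  -50. -132.  -35.   53.]
turn [-0.  -0.2 -0.1] shift cm [ 0.09 -0.13  0.17] n in tool [-0.208  0.335 -0.919]
```

```bash
python3 -m crank '[[[0,0,0],[0.06,-0.08,0.25],1],[[0,0,0],[0,0,0],1]]'|grep force; python3 loc.py -35 -11.5 -4;python3 -m crank '[[[0,0,0],[0.02,-0.03,0.12],1],[[0,0,0],[0,0,0],1]]'|grep force; python3 loc.py -35 -11.5 -4
```

```text
contact_force: [-6.3, 0.3, 8.4]
gripper_force: 5.2
t 15.7 tip y,out,up -34.2 -10.8 -3.6 F [-6.27  0.33  8.36] F.n 10.44 j [ -15.   20.  -50. -132.  -36.   54.]
turn [-0.  -0.1 -0.1] shift cm [ 0.06 -0.1   0.03] n in tool [-0.208  0.335 -0.919]
contact_force: [-7.8, -1.0, 10.6]
gripper_force: 6.5
t 15.9 tip y,out,up -34.1 -11.7 -3.6 F [-7.78 -0.99 10.58] F.n 13.02 j [ -15.   20.  -50. -133.  -36.   54.]
turn [-0.  -0.1 -0.1] shift cm [ 0.04 -0.08 -0.06] n in tool [-0.208  0.335 -0.919]
```

Stop reached. Release, then the next press.

```bash
python3 -m crank '[[[0,0,0],[-0.15,0.24,-0.66],1],[[0,0,0],[-0.15,0.24,-0.66],1],[[0,0,0],[-0.15,0.24,-0.66],1],[[0,0,0],[0,0,0],1]]'|grep force; python3 loc.py -35 -11 -4; python3 look.py pics/r1.png
```

```text
contact_force: [0.4, 0.8, -0.4]
gripper_force: 0.0
t 16.3 tip y,out,up -34.4 9.9 -2.0 F [ 0.35  0.81 -0.45] F.n -0.51 j [ -13.   15.  -49. -129.  -31.   47.]
turn [-0.1 -0.  -0. ] shift cm [ 0.63 -0.74  1.86] n in tool [-0.208  0.335 -0.919]
```

View pics/r1.png

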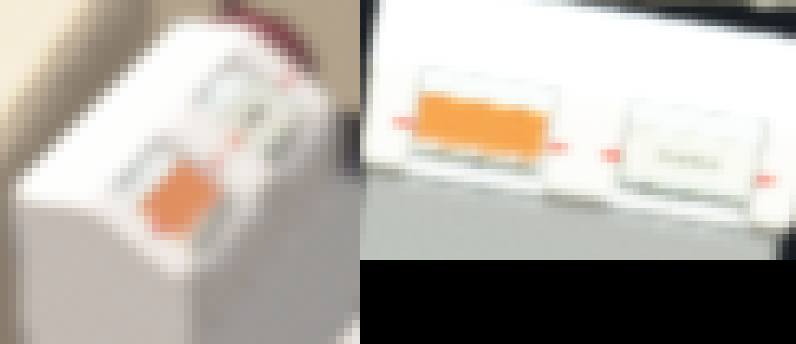

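The right dots (4, about 62 px wide at crop (688,158)) now stand at the pointers, so four more presses are needed.

```bash
python3 -m crank '[[[0,0,0],[0.11,-0.12,0.31],1],[[0,0,0],[0.11,-0.12,0.31],1],[[0,0,0],[0.11,-0.12,0.31],1],[[0,0,0],[0.1,-0.13,0.31],1],[[0,0,0],[0.1,-0.13,0.32],1],[[0,0,0],[0.1,-0.13,0.32],1],[[0,0,0],[0,0,0],1]]'|grep force; python3 loc.py -35 -11 -4
```

```text
contact_force: [-4.4, -0.9, 13.7]
gripper_force: 6.8
t 17.1 tip y,out,up -34.6 -12.0 -4.4 F [-4.42 -0.88 13.66] F.n 13.56 j [ -15.   21.  -50. -133.  -36.   55.]
turn [ 0.  -0.  -0.1] shift cm [-0.06 -0.01 -0.1 ] n in tool [-0.208  0.335 -0.919]
```

```bash
python3 -m crank '[[[0,0,0],[-0.13,0.24,-0.66],1],[[0,0,0],[-0.13,0.24,-0.66],1],[[0,0,0],[-0.13,0.24,-0.66],1],[[0,0,0],[0,0,0],1]]'|grep force; python3 loc.py -35 -11 -4; python3 -m crank '[[[0,0,0],[0.09,-0.12,0.31],1],[[0,0,0],[0.09,-0.12,0.31],1],[[0,0,0],[0.09,-0.12,0.31],1],[[0,0,0],[0.08,-0.13,0.31],1],[[0,0,0],[0.08,-0.13,0.32],1],[[0,0,0],[0.08,-0.13,0.32],1],[[0,0,0],[0,0,0],1]]'|grep force; python3 loc.py -35 -11 -4
```

```text
contact_force: [0.6, 0.2, 0.3]
gripper_force: 0.0
t 17.5 tip y,out,up -35.0 9.9 -5.9 F [0.63 0.23 0.26] F.n -0.14 j [ -13.   16.  -49. -129.  -32.   48.]
turn [-0.1 -0.2 -0.1] shift cm [ 0.24 -0.72  1.96] n in tool [-0.208  0.335 -0.919]
contact_force: [-4.2, 0.8, 11.5]
gripper_force: 5.9
t 18.2 tip y,out,up -35.2 -11.4 -6.4 F [-4.22  0.84 11.46] F.n 11.80 j [ -15.   21.  -50. -133.  -37.   55.]
turn [-0.  -0.1 -0.1] shift cm [-0.24  0.02  0.02] n in tool [-0.208  0.335 -0.919]
```

```bash
python3 -m crank '[[[0,0,0],[-0.15,0.24,-0.66],1],[[0,0,0],[-0.17,0.24,-0.66],1],[[0,0,0],[-0.17,0.24,-0.66],1],[[0,0,0],[0,0,0],1]]'|grep force; python3 loc.py -35 -11 -4; python3 look.py pics/r3.png;  python3 -m crank '[[[0,0,0],[0.07,-0.12,0.32],1],[[0,0,0],[0.07,-0.12,0.32],1],[[0,0,0],[0.07,-0.12,0.32],1],[[0,0,0],[0.06,-0.13,0.32],1],[[0,0,0],[0.06,-0.13,0.32],1],[[0,0,0],[0.06,-0.13,0.32],1],[[0,0,0],[0,0,0],1]]'|grep force; python3 loc.py -35 -11 -4
```

```text
contact_force: [0.7, -0.4, 0.1]
gripper_force: 0.0
t 18.6 tip y,out,up -35.6 10.7 -6.1 F [ 0.71 -0.4   0.08] F.n -0.38 j [ -13.   16.  -49. -129.  -32.   48.]
turn [-0.1 -0.2 -0.1] shift cm [ 0.24 -0.68  2.06] n in tool [-0.208  0.335 -0.919]
contact_force: [-5.8, 2.1, 8.7]
gripper_force: 5.0
t 19.4 tip y,out,up -35.7 -10.7 -6.2 F [-5.84  2.09  8.7 ] F.n 10.59 j [ -15.   21.  -50. -132.  -36.   54.]
turn [-0.  -0.2 -0.1] shift cm [-0.2   0.04  0.09] n in tool [-0.208  0.335 -0.919]
```

```bash
python3 -m crank '[[[0,0,0],[-0.17,0.24,-0.66],1],[[0,0,0],[-0.17,0.24,-0.66],1],[[0,0,0],[-0.17,0.24,-0.66],1],[[0,0,0],[0,0,0],1]]'|grep force; python3 look.py pics/r4.png; python3 loc.py -35 -11 -4; cat > col.py <<'E'
import numpy as np,cv2,sys
d=np.load(sys.argv[1])
for k,(y0,y1,x0,x1) in dict(s=(165,200,280,325),t=(150,190,298,365)).items():
    h=cv2.cvtColor(d[k],cv2.COLOR_RGB2HSV)[y0:y1,x0:x1]
    for n,lo,hi in(("or",(6,90,120),(22,255,255)),("bl",(95,70,60),(128,255,255))):
        q=np.argwhere(cv2.inRange(h,lo,hi))[:,::-1]
        print(k,n,len(q),(q.mean(0)+[x0,y0]).round(1) if len(q) else "")
E
python3 col.py pics/r3.png.npz;python3 col.py pics/r4.png.npz
```

```text
contact_force: [0.4, 0.6, 1.2]
gripper_force: 0.0
t 19.9 tip y,out,up -36.0 11.0 -4.5 F [-0.03 -0.6   0.36] F.n 0.26 j [ -13.   15.  -49. -128.  -31.   47.]
turn [-0.1 -0.1 -0.1] shift cm [ 0.4  -0.65  2.06] n in tool [-0.208  0.335 -0.919]
s or 48 [302.1 186.6]
s bl 0 
t or 140 [316.2 169.1]
t bl 0 
s or 48 [302.1 186.6]
s bl 12 [306.7 173.1]
t or 139 [316.1 169. ]
t bl 52 [349.2 168.2]
```

Blue has just appeared in the upper part of the right window, so this is the last press.

```bash
python3 -m crank '[[[0,0,0],[0.06,-0.11,0.34],1],[[0,0,0],[0.06,-0.11,0.34],1],[[0,0,0],[0.06,-0.11,0.34],1],[[0,0,0],[0.07,-0.11,0.34],1],[[0,0,0],[0.07,-0.11,0.34],1],[[0,0,0],[0.07,-0.11,0.34],1],[[0,0,0],[0,0,0],1]]'|grep force; python3 loc.py -35 -11 -4; python3 -m crank '[[[0,0,0],[-0.15,0.24,-0.66],1],[[0,0,0],[-0.15,0.24,-0.66],1],[[0,0,0],[-0.15,0.24,-0.66],1],[[0,0,0],[-0.2,0.33,-0.92],1],[[0,0,0],[-0.2,0.33,-0.92],1],[[0,0,0],[-0.2,0.33,-0.92],1],[[0,0,0],[-0.2,0.33,-0.92],1],[[0,0,0],[0,0,0],1]]'|grep force; python3 look.py pics/r5.png; python3 col.py pics/r5.png.npz; python3 loc.py -35 40 -4
```

```text
contact_force: [-5.9, -5.1, 9.7]
gripper_force: 5.6
t 20.6 tip y,out,up -35.5 -11.1 -4.8 F [-5.9  -5.1   9.72] F.n 10.93 j [ -15.   20.  -50. -132.  -36.   54.]
turn [-0.1 -0.2 -0.1] shift cm [-0.07  0.04  0.02] n in tool [-0.208  0.335 -0.919]
contact_force: [0.3, -0.4, 0.2]
gripper_force: 0.0
s or 47 [302.  186.6]
s bl 34 [311.6 175.8]
t or 139 [316.1 169. ]
t bl 152 [348.1 174.1]
t 21.5 tip y,out,up -34.7 50.9 -4.3 F [-0.57  0.32 -0.38] F.n 0.04 j [  -5.    6.  -46. -118.  -21.   28.]
turn [-0.  -0.1 -0. ] shift cm [ 0.2  -0.39  1.  ] n in tool [-0.208  0.335 -0.919]
```

View pics/r5.png

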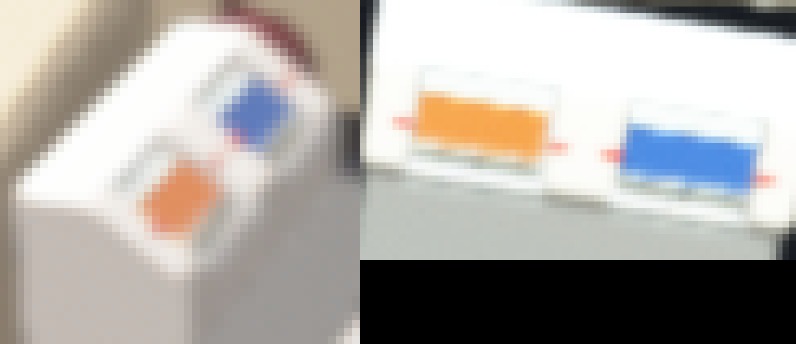

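Orange at crop (482,128) and blue at (690,158) both stand squarely between their pointers. The gripper is 50 mm clear and touching nothing.

```bash
python3 -c "
from plant import r;print(r.close_job())"
```

```text
the job is handed in; nothing more can be done
None
```

The marker is set and handed in: the last camera view shows the orange and blue faces squarely at their pointers after five full presses on each key (at most about 16 N, 21.5 s on the clock); early on the gripper brushed the visor at about 7 N, and I did not re-check the jars and mug by camera, though no unexpected contact force showed near them.

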